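Close the plaster mould in the sprung casting clamp

ROBOT

A 7-joint arm with a two-finger parallel gripper is mounted at the origin on the work surface. World frame = base frame: x ahead of the robot, y to its left, z up, the work surface at z = 0. Lengths are in m, angles in rad, forces in N, time in s.
With the tool pointing down it reaches from about 0.425 to 0.8 m from the base axis. Payload 8.3 kg.
Tool frame: the origin (TCP) lies where the fingers leave the gripper's body, on its centre line; the fingertips stand 73 mm ahead of it and the grasp point (between the pads) lies 54 mm ahead of it; z points along the fingers, y is the direction in which the jaws open and shut (so a half turn about z gives the same grasp; the last joint's range is limited). The gripper opens to 85 mm and grips with 20 to 120 N. Pads are 22 mm wide; open, the fingers measure 114 mm over their backs; the gripper's body (76 mm by 85 mm) begins 54 mm behind the grasp point. The pads swing forward as they close: fully open they stand 13 mm farther back than shut.
Start: joints at [1.264, 0.383, 0.016, 1.37, -0.006, 1.388, -0.046], TCP at [0.151, -0.606, 0.304] pointing down, gripper open.
Joint ranges: [-2.95, 2.95], [-0.25, 2.06], [-1.52, 1.56], [0.18, 2.33], [-1.44, 4.58], [0.02, 2.06], [-3.01, 3.01]. Speed limits (rad/s): [2.39, 2.39, 3.01, 3.01, 3.14, 3.14, 3.14].

INTERFACE

Orientations are given as a rotation vector (axis times angle).
In Python, from station import sensors, imaging, bot gives the robot as it stands.
- The arm moves only by the tool jog_arm, never from a script. Its argument "moves" is a list of rows, each a list of 4 numbers: the shift along the tool's x, y, z in cm, then the turn about the tool's z in degrees. A call has 1 to 8 rows; each row shifts and turns the commanded pose from where the row before left it, along the tool's axes as they then stand; what a row does not reach is not made up. A row lasts 1/8 s, in which the tool goes at most 62.5 mm and 10.7 degrees, less where a joint would pass 70% of its speed; a pose out of reach is approached as far as the arm can. A call with a gripper value outside its range is refused whole. "gripper" is the finger opening in cm, from 0 to 8.54, set as the call begins (left out, the last holds). The fingers move at their own pace and stop on an object; the grip force is fixed at half the most. Time passes only in rows, so rows that do not move let the fingers close. It gives the time, the measured TCP pose, the force and the opening at its end, in the units of the state.
- sensors.get_obs(): the state, without advancing time (a new reading comes with each control period).
- imaging.camera(name): name is "side" or "top"; returns (picture, depth): 480x640x3 uint8, blue, green, red; 480x640 float32, m along the optical axis (not along the pixel's ray), 0 where there is no reading.
- imaging.camera_info(name): a dict with "fx", "fy", "cx", "cy" (pixels), "world_to_cam" (4x4, takes a point from world to camera coordinates). Camera axes: x right, y up, looking along -z (the intrinsics and any distortion apply to the point x, -y, -z); pixel columns grow to the right and rows downward; lengths in m; the calibration is good to about 2 mm. A picture is of the moment at which its call begins. camera_info takes no time and is no camera call.
- bot.hand_in(): hands the job in, once; it reports no verdict.
The state is a dict: "time": time; "qpos": joint angles; "joint_vel": joint speeds; "joint_efforts": joint torques, N m; "position": TCP position; "eef_rot": TCP orientation; "ft_force": force on the tool from outside, world axes, zero at the start; "moment": the same for the moment, N m; "gripper_width": finger opening in m.
Only numpy, scipy, OpenCV 4.12 (cv2) and the standard library are available. Lean on these libraries where they do the work, as an engineer would, in place of code of your own. Each camera call takes 0.05 s, during which the arm holds its last target.

TASK

Close the small two-part plaster mould for casting. Its loose half lies on its back on the bench: stand it up with the pour hole on top, press the clamp's green sprung board back to make room and lower it into the gap, so that it stands on the clamp's bed with its hollow face closed flat against the fixed half and the sprung board holds it there. Let go of it, and do not shift the unglazed bowl, mug and little vase standing near by.

Things in the scene. Friction and masses are not known exactly. Their poses are not given: they have to be found in the camera images.
- half: Loose half of a plaster mould for a bud vase: off-white block 42 x 60 x 110 mm (its x, y, z), 0.22 to 0.37 kg. Origin: centre of its 42 x 60 foot. +z runs to the pour-hole end, +x out of the split face (hollow vase shape, three round sockets). It starts on its back on the clear bench, split face up, origin 21 mm up, +z level. Its plain +y and -y sides, 60 mm apart, are for grasping.
- half_face (a point): Middle of the loose half's split face: 21 mm from its origin along its +x, 55 mm along its +z. Axes as half.
- half_top (a point): Middle of the loose half's pour-hole end: 110 mm from its origin along its +z. Axes as half.
- clamp: Casting clamp screwed to the bench. Origin on the bench under the seat, z up, +x from the green sprung board to the fixed half. Dark wood base x -132 to 108 mm, 110 wide, 18 thick (its top is the bed). Head board, 64 wide, at x 63 to 81, bracket behind it to 107; springs and grey rear bracket at x -138 to -23, rod ends to -170 when pressed. Nothing is over 146 mm above the bench.
- seat (a point): Point on the bed, 18 mm above the bench, where the loose half's origin must be when the mould is closed. Axes as clamp; the closed half's axes are parallel to these. Aluminium guide strips 65 mm apart (y) flank the gap; their lips flare to 85 mm apart at 22 mm above the bed and lead the foot in.
- fixed_face (a point): Middle of the fixed half's hollow face, 21 mm from the seat along +x and 55 mm above the bed; axes as clamp. The fixed half (60 wide, 42 thick, top 110 mm above the bed) is clipped to the head board; three round knobs stand 3 mm out of its face towards -x and fit the loose half's sockets.
- board_top (a point): Middle of the top edge of the sprung board's pressing face (moves with the board), 128 mm above the bed: 18 mm higher than the fixed half, so the foot of the held half can press on this strip before it goes down. Axes as clamp.
- board (a joint): How far the green sprung board (60 mm wide, 18 thick) is pressed back, m along the clamp's -x: 0 at rest (its face 5 mm to the -x side of the seat, gap to the fixed face 26 mm), stop at 0.032, 0.016 with the loose half in place; 0.022 to 0.030 lets the half pass the knobs. Spring: 3.3 N at 0, 6.8 N at 0.016, 9 N at 0.026; it springs back at once.
- bowl: Unglazed off-white bowl, 116 mm across and 55 mm high; origin under its middle. Leave it.
- mug: Unglazed pinkish mug, 76 mm across and 85 mm high, handle at its +y; origin under its middle. Leave it.
- vase: Unglazed off-white bud vase, 36 mm across and 69 mm high; origin under its middle. Leave it.
Things that resemble listed ones, but are neither listed nor needed, are in the scene too. What is shaped like the half but orange or purple is not meant.

How it is judged:
By the outcome, as a careful person would: the job done as asked, in the order asked, and still so for the second after the job is handed in, with the robot touching nothing.
It also fails if it takes over 72 s, if anything falls off the work surface, if the arm or the gripper's body presses on something with over 40 N, if the wrist force passes 120 N, or if a joint passes its speed limit or range.

## Working session

There is one attempt and no reset: what is moved stays moved. The work goes in short steps, Python scripts to look and compute and a tool call to move; the robot and the scene stay as the last step left them, time stands still between calls to the robot, and variables do not carry over. Pictures are saved under pics/ and viewed, and the job is handed in when it is done.

Besides the shell and the picture viewer there is one more tool, called after "Emit:" in YAML: its name, and indented under it one key for each argument. jog_arm: Moves the arm, as the interface text tells. Its arguments: {"type":"object","properties":{"moves":{"type":"array","items":{"type":"array","items":{"type":"number"}}},"gripper":{"type":"number"}},"required":["moves"]}

```bash
mkdir -p pics; ls; python3 - <<'E'
from station import sensors, imaging, bot
import cv2,numpy as np
o=sensors.get_obs();print(o)
for n in("side","top"):
    p,d=imaging.camera(n);cv2.imwrite(f"pics/{n}0.png",p);np.save(f"pics/{n}0.npy",d);np.save(f"pics/{n}0c.npy",p);print(n,imaging.camera_info(n))
E
```

```text
pics
{'time': 0.0, 'qpos': array([ 1.26407023,  0.38421169,  0.01636553,  1.37116221, -0.00629317,
        1.38813984, -0.04652746]), 'joint_vel': array([-8.87590938e-04, -2.48989917e-04, -7.31497026e-05, -1.92006232e-03,
       -4.71365609e-04, -3.32132391e-04,  4.88952598e-05]), 'joint_efforts': array([-8.65380821e-05, -6.27595782e+01,  8.44083969e-01, -3.71827376e+01,
        1.64737890e-02,  1.42082269e-02, -5.09204165e-05]), 'position': array([ 0.15084222, -0.60616543,  0.30289149]), 'eef_rot': array([-3.11642690e+00, -3.81898317e-01,  4.11548869e-04]), 'ft_force': array([-0.36617504, -0.31904465, -0.08654624]), 'moment': array([-0.0202459 , -0.02001324, -0.03073429]), 'gripper_width': 0.08530730250223385}
side {'fx': 488.71176793904266, 'fy': 488.71176793904266, 'cx': 313.02542753723486, 'cy': 242.09694793335274, 'world_to_cam': array([[ 0.98482158, -0.17248913,  0.01933818, -0.5114093 ],
       [ 0.08184786,  0.55975647,  0.82460513, -0.17530779],
       [-0.15306009, -0.81050613,  0.56537812, -0.91698512],
       [ 0.        ,  0.        ,  0.        ,  1.        ]])}
top {'fx': 498.13171515428456, 'fy': 498.13171515428456, 'cx': 324.6045538482546, 'cy': 246.18525052299879, 'world_to_cam': array([[ 7.84541965e-04, -9.99564044e-01,  2.95145191e-02,
         6.78733222e-02],
       [ 9.84633903e-01,  5.92625914e-03,  1.74530675e-01,
        -5.46438226e-01],
       [-1.74629498e-01,  2.89240695e-02,  9.84209295e-01,
        -9.58148945e-01],
       [ 0.00000000e+00,  0.00000000e+00,  0.00000000e+00,
         1.00000000e+00]])}
```

View pics/side0.png

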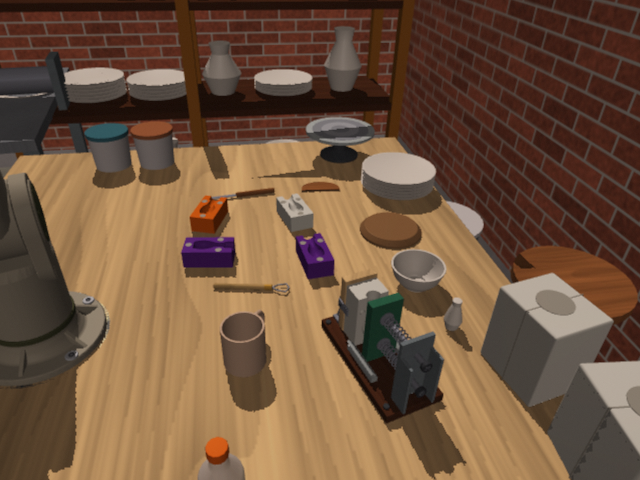

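View pics/top0.png

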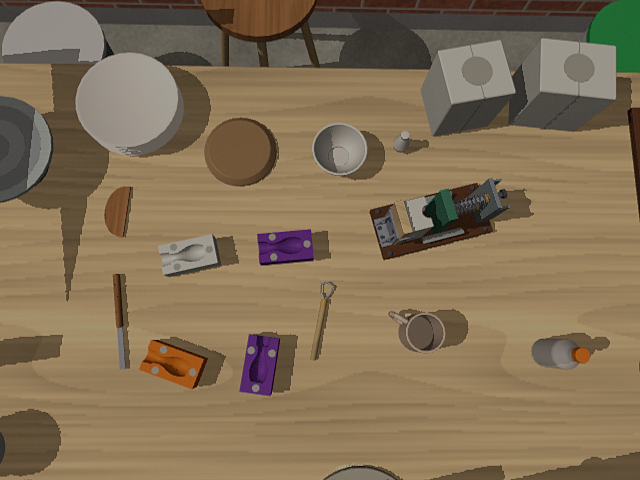

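```bash
cat > h.py <<'E'
import cv2,numpy as np
from station import imaging
def cloud(n,d):
    c=imaging.camera_info(n);h,w=d.shape;u,v=np.meshgrid(np.arange(w),np.arange(h))
    P=np.stack([(u-c['cx'])/c['fx']*d,-(v-c['cy'])/c['fy']*d,-d],-1)
    T=np.linalg.inv(c['world_to_cam']);W=P@T[:3,:3].T+T[:3,3];W[d==0]=np.nan;return W
def proj(n,X):
    c=imaging.camera_info(n);X=np.atleast_2d(X);T=c['world_to_cam'];p=X@T[:3,:3].T+T[:3,3]
    return np.stack([c['cx']+c['fx']*p[:,0]/-p[:,2],c['cy']-c['fy']*p[:,1]/-p[:,2]],-1)
def crop(p,x0,y0,x1,y1,s,f):
    cv2.imwrite(f,cv2.resize(p[y0:y1,x0:x1],None,fx=s,fy=s,interpolation=cv2.INTER_CUBIC))
E
python3 - <<'E'
from h import *
p=np.load('pics/top0c.npy');s=np.load('pics/side0c.npy')
a=cv2.resize(p[225:285,145:245],None,fx=4,fy=4);b=cv2.resize(p[170:270,360:540],None,fx=4,fy=4)
cv2.imwrite('pics/ca.png',np.vstack([np.hstack([a,np.zeros((240,320,3),np.uint8)]),b[:, :720]]) if 0 else b)
cv2.imwrite('pics/cb.png',a)
crop(s,310,260,450,430,3.5,'pics/cc.png')
W=cloud('top',np.load('pics/top0.npy'))
for n,(u,v) in dict(bench=(300,300),half1=(170,262),half2=(210,240),bowl=(340,127),vase=(404,133),mug=(424,318)).items(): print(n,W[v,u].round(4))
E
```

```text
bench [0.4409 0.1192 0.0018]
half1 [0.514  0.3803 0.0362]
half2 [0.5591 0.3018 0.0382]
bowl [0.8016 0.0374 0.0473]
vase [ 0.7817 -0.094   0.0669]
mug [ 0.4044 -0.1365  0.0064]
```

View pics/ca.png

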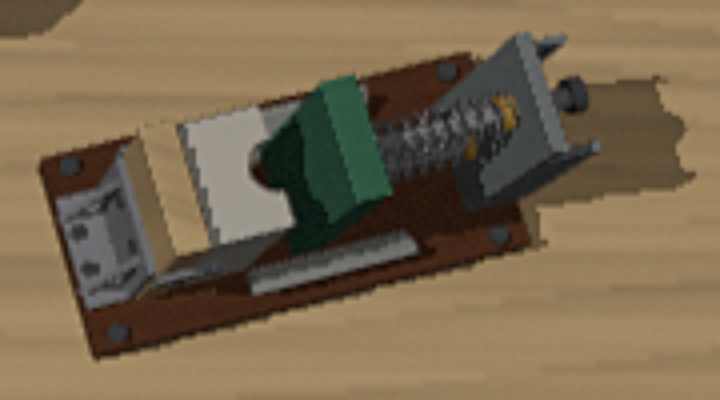

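View pics/cb.png

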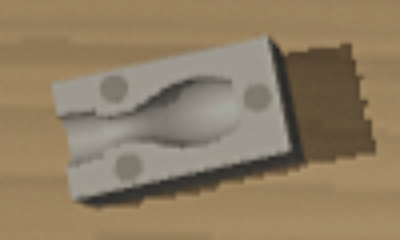

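View pics/cc.png

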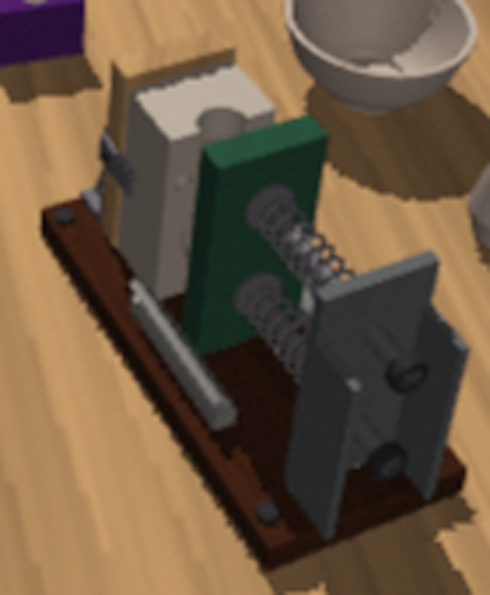

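```bash
python3 - <<'E'
from h import *
from scipy.spatial.transform import Rotation as R
for n in('top','side'):
    p=np.load(f'pics/{n}0c.npy');W=cloud(n,np.load(f'pics/{n}0.npy'));x,y,z=W[...,0],W[...,1],W[...,2]
    hsv=cv2.cvtColor(p,cv2.COLOR_BGR2HSV)
    m=(x>.44)&(x<.62)&(y>.23)&(y<.42)&(hsv[...,1]<70)&(z>.025)
    m=m&(y>.255)
    pts=W[m];print(n,m.sum(),pts[:,2].max(),np.percentile(pts[:,2],[10,50,90]))
    q=pts[pts[:,2]>.036][:,:2].astype(np.float32)
    r=cv2.minAreaRect(q*1000);print('half',r,cv2.boxPoints(r).round(1).tolist())
    # clamp base: dark brown z~.018
    m=(x>.5)&(x<.75)&(y>-.30)&(y<.06)&(z>.012)&(z<.024)
    q=W[m][:,:2].astype(np.float32);r=cv2.minAreaRect(q*1000);print('base',m.sum(),np.median(W[m][:,2]),r,cv2.boxPoints(r).round(1).tolist())
    m=(x>.5)&(x<.75)&(y>-.30)&(y<.06)&(hsv[...,0]>60)&(hsv[...,0]<95)&(hsv[...,1]>90)&(z>.135)
    q=W[m];r=cv2.minAreaRect(q[:,:2].astype(np.float32)*1000);print('greentop',m.sum(),q.mean(0),r)
    m=(x>.5)&(x<.75)&(y>-.10)&(y<.06)&(hsv[...,1]<60)&(z>.118)&(z<.135)
    q=W[m];r=cv2.minAreaRect(q[:,:2].astype(np.float32)*1000);print('fixedtop',m.sum(),q.mean(0),r)
print(R.from_rotvec([-3.1164,-.3819,.0004]).as_matrix().round(3))
E
```

```text
top 1680 0.04700342229288956 [0.02882202 0.04073206 0.04379622]
half ((528.9650268554688, 345.73919677734375), (60.5643310546875, 111.89942169189453), 12.842427253723145) [[487.0, 393.6000061035156], [511.8999938964844, 284.5], [570.9000244140625, 297.8999938964844], [546.0999755859375, 407.0]]
base 2431 0.018384422903026332 ((661.1748046875, -112.37139892578125), (234.13575744628906, 304.30157470703125), 14.770416259765625) [[509.20001220703125, 4.900000095367432], [586.7999877929688, -289.29998779296875], [813.2000122070312, -229.60000610351562], [735.5999755859375, 64.5999984741211]]
greentop 346 [ 0.60786917 -0.15630027  0.14511441] ((608.7975463867188, -157.07186889648438), (59.24062728881836, 19.324737548828125), 15.41663932800293)
fixedtop 244 [ 0.59668163 -0.09211932  0.12798069] ((592.8818969726562, -89.7236557006836), (62.869972229003906, 20.187097549438477), 0.10401205718517303)
side 671 0.04554745313809694 [0.02842872 0.04005582 0.04278558]
half ((529.6271362304688, 342.06011962890625), (61.1495246887207, 114.62361145019531), 12.329890251159668) [[487.5, 391.5], [512.0, 279.5], [571.7000122070312, 292.6000061035156], [547.2999877929688, 404.6000061035156]]
base 2602 0.017609220514980317 ((660.8750610351562, -115.46574401855469), (234.12985229492188, 307.91888427734375), 14.689457893371582) [[508.6000061035156, 3.799999952316284], [586.7000122070312, -294.1000061035156], [813.2000122070312, -234.6999969482422], [735.0999755859375, 63.099998474121094]]
greentop 411 [ 0.60716968 -0.16339938  0.14351079] ((608.725341796875, -160.58143615722656), (60.6966438293457, 20.1452579498291), 14.021927833557129)
fixedtop 189 [ 0.59503337 -0.09217233  0.12743622] ((592.5155029296875, -88.80436706542969), (63.526939392089844, 22.355688095092773), 0.02717413939535618)
[[ 0.97   0.241 -0.   ]
 [ 0.241 -0.97   0.002]
 [-0.    -0.002 -1.   ]]
```

```bash
python3 - <<'E'
from h import *
from scipy.optimize import least_squares
for n in('top','side'):
    p=np.load(f'pics/{n}0c.npy');W=cloud(n,np.load(f'pics/{n}0.npy'));x,y,z=W[...,0],W[...,1],W[...,2]
    hsv=cv2.cvtColor(p,cv2.COLOR_BGR2HSV)
    m=((x>.5)&(x<.75)&(y>-.30)&(y<.06)&(z>.0155)&(z<.022)&(hsv[...,2]<120)&(hsv[...,0]<15)).astype(np.uint8)
    m=cv2.morphologyEx(m,cv2.MORPH_OPEN,np.ones((3,3)))
    k,l,st,c=cv2.connectedComponentsWithStats(m)
    for i in range(1,k):
        if st[i,4]>100: print(st[i])
    q=W[m>0][:,:2].astype(np.float32);r=cv2.minAreaRect(q*1000);print(n,'base',m.sum(),r)
    a=np.radians(14.5);X=np.array([-np.sin(a),np.cos(a)]);Y=np.array([-np.cos(a),-np.sin(a)])
    print('extent along X',np.percentile(q@X,[0,.5,99.5,100])*1000,'Y',np.percentile(q@Y,[0,.5,99.5,100])*1000)
    # bowl, mug, vase
    for nm,(a0,a1,b0,b1) in dict(vase=(.72,.84,-.14,-.05),bowl=(.68,.86,-.04,.12),mug=(.33,.48,-.2,-.04)).items():
        mm=(x>a0)&(x<a1)&(y>b0)&(y<b1)&(z>.02);q=W[mm];print(nm,q[:,:2].min(0).round(3),q[:,:2].max(0).round(3),q[:,2].max().round(3))
a=np.radians(14.6);X=np.array([-np.sin(a),np.cos(a),0]);Y=np.array([-np.cos(a),-np.sin(a),0]);S=np.array([.605,-.145,0]);Z=np.array([0,0,1])
for n in('top','side'):
    p=np.load(f'pics/{n}0c.npy')
    x0,y0=(360,170) if n=='top' else (310,260)
    im=cv2.resize(p[y0:y0+(100 if n=='top' else 170),x0:x0+160],None,fx=4,fy=4)
    def poly(L,col):
        q=(proj(n,np.array([S+X*l[0]+Y*l[1]+Z*l[2] for l in np.array(L)/1000.]))-[x0,y0])*4+1.5
        cv2.polylines(im,[q.round().astype(np.int32)],True,col,1)
    poly([(-132,-55,18),(108,-55,18),(108,55,18),(-132,55,18)],(0,255,255))
    poly([(21,-30,128),(63,-30,128),(63,30,128),(21,30,128)],(255,0,0))
    poly([(-23,-30,146),(-5,-30,146),(-5,30,146),(-23,30,146)],(0,0,255))
    cv2.imwrite(f'pics/fit_{n}.png',im)
E
```

```text
[452 186  20  14 149]
[456 223  28  17 165]
[381 239  51  17 346]
top base 1067 ((607.8379516601562, -155.59722900390625), (108.51630401611328, 238.90399169921875), 14.966849327087402)
extent along X [-422.65122379 -420.5542486  -184.01083717 -183.02981875] Y [-604.68818042 -603.31131943 -495.74978236 -494.87381382]
vase [ 0.759 -0.111] [ 0.789 -0.078] 0.075
bowl [ 0.693 -0.016] [0.808 0.096] 0.059
mug [ 0.338 -0.158] [ 0.416 -0.056] 0.09
[ 327  317   74   99 1593]
[407 394  22  16 194]
side base 1855 ((576.1101684570312, -181.18783569335938), (99.98876953125, 258.13330078125), 34.97761535644531)
extent along X [-426.35693118 -424.9071953  -189.84551598 -185.85857229] Y [-602.7997507  -599.3678484  -494.84345232 -493.59274441]
vase [ 0.76  -0.115] [ 0.792 -0.087] 0.07
bowl [ 0.694 -0.021] [0.809 0.095] 0.058
mug [ 0.337 -0.162] [ 0.416 -0.065] 0.088
```

View pics/fit_top.png

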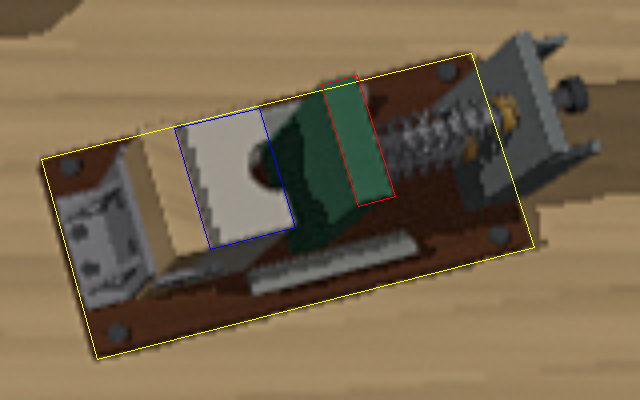

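View pics/fit_side.png

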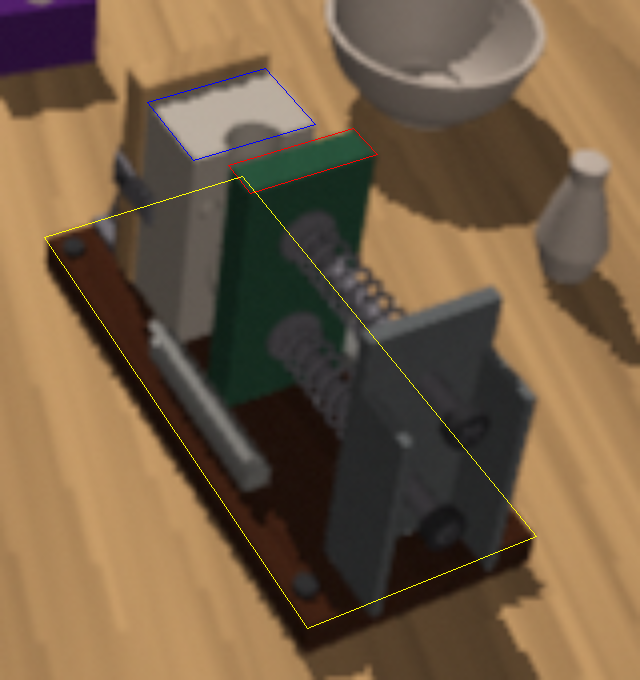

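```bash
cat > plan.py <<'E'
import numpy as np,json
from scipy.spatial.transform import Rotation as R
from station import sensors
def state():
    o=sensors.get_obs();M=R.from_rotvec(o['eef_rot']).as_matrix()
    print('t',o['time'].__round__(2),'pos',o['position'].round(4),'phi',np.degrees(np.arctan2(M[1,0],M[0,0])).round(2),'tilt',np.degrees(np.arccos(-M[2,2])).round(2),'f',o['ft_force'].round(2),'m',o['moment'].round(2),'w',round(o['gripper_width'],4),'q',o['qpos'].round(2))
    return o['position'],np.degrees(np.arctan2(M[1,0],M[0,0]))
def rows(p,phi,wps):
    """wps: list of (xyz, phi, n)"""
    out=[];p=np.array(p,float)
    for t,ph,n in wps:
        t=np.array(t,float);d=(ph-phi)/n
        for i in range(n):
            s=(t-p)/(n-i)*100;a=np.radians(phi);x=np.array([np.cos(a),np.sin(a),0]);y=np.array([np.sin(a),-np.cos(a),0])
            r=[round(s@x,1),round(s@y,1),round(-s[2],1),round(-d,1)]
            p=p+(r[0]*x+r[1]*y-np.array([0,0,r[2]]))/100;phi=phi-r[3];out.append(r)
    for i in range(0,len(out),8): print(json.dumps(out[i:i+8]))
    print('end',p,phi)
E
python3 - <<'E'
from plan import *
p,f=state()
rows(p,f,[((.45,-.25,.30),55,9),((.521,.10,.30),85,7),((.521,.378,.22),102.6,8)])
E
```

```text
t 0.1 pos [ 0.1508 -0.6062  0.303 ] phi 13.97 tilt 0.1 f [0.38 0.73 0.72] m [ 0.   -0.02  0.07] w 0.0854 q [ 1.26  0.38  0.02  1.37 -0.01  1.39 -0.05]
[[4.2, -3.0, 0.0, -4.6], [4.4, -2.7, 0.0, -4.6], [4.6, -2.3, 0.0, -4.6], [4.8, -2.0, 0.0, -4.6], [4.9, -1.6, 0.1, -4.6], [5.0, -1.2, 0.0, -4.6], [5.1, -0.7, 0.1, -4.6], [5.2, -0.3, 0.0, -4.6]]
[[5.2, 0.0, 0.1, -4.6], [4.7, -2.0, -0.0, -4.2], [4.8, -1.7, -0.0, -4.2], [4.9, -1.3, -0.0, -4.2], [5.0, -0.9, -0.0, -4.2], [5.1, -0.5, -0.0, -4.2], [5.1, -0.2, -0.0, -4.2], [5.1, 0.2, -0.0, -4.2]]
[[3.5, -0.3, 1.0, -2.2], [3.5, -0.2, 1.0, -2.2], [3.5, -0.1, 1.0, -2.2], [3.5, 0.1, 1.0, -2.2], [3.4, 0.2, 1.0, -2.2], [3.4, 0.4, 1.0, -2.2], [3.4, 0.5, 1.0, -2.2], [3.5, 0.6, 1.0, -2.2]]
end [0.52133681 0.3782688  0.21996637] 102.37111971432846
```

Emit:
jog_arm:
  moves:
    - [4.2, -3.0, 0.0, -4.6]
    - [4.4, -2.7, 0.0, -4.6]
    - [4.6, -2.3, 0.0, -4.6]
    - [4.8, -2.0, 0.0, -4.6]
    - [4.9, -1.6, 0.1, -4.6]
    - [5.0, -1.2, 0.0, -4.6]
    - [5.1, -0.7, 0.1, -4.6]
    - [5.2, -0.3, 0.0, -4.6]
  gripper: 8.5

```text
time: 1.1
position: [0.4174, -0.2889, 0.3016]
eef_rot: [-2.836, -1.35, 0.001]
ft_force: [0.7, -0.6, 0.5]
gripper_width: 0.0849
```

Emit:
jog_arm:
  moves:
    - [5.2, 0.0, 0.1, -4.6]
    - [4.7, -2.0, 0, -4.2]
    - [4.8, -1.7, 0, -4.2]
    - [4.9, -1.3, 0, -4.2]
    - [5.0, -0.9, 0, -4.2]
    - [5.1, -0.5, 0, -4.2]
    - [5.1, -0.2, 0, -4.2]
    - [5.1, 0.2, 0, -4.2]

```text
time: 2.1
position: [0.5212, 0.101, 0.3007]
eef_rot: [2.318, 2.12, -0.0]
ft_force: [1.7, 0.1, 0.4]
gripper_width: 0.0849
```

Emit:
jog_arm:
  moves:
    - [3.5, -0.3, 1.0, -2.2]
    - [3.5, -0.2, 1.0, -2.2]
    - [3.5, -0.1, 1.0, -2.2]
    - [3.5, 0.1, 1.0, -2.2]
    - [3.4, 0.2, 1.0, -2.2]
    - [3.4, 0.4, 1.0, -2.2]
    - [3.4, 0.5, 1.0, -2.2]
    - [3.5, 0.6, 1.0, -2.2]

```text
time: 3.1
position: [0.5214, 0.3786, 0.22]
eef_rot: [-1.968, -2.449, 0.001]
ft_force: [0.6, -1.1, 0.8]
gripper_width: 0.0847
```

```bash
python3 - <<'E'
from plan import *;from h import *
p,f=state()
for n in('top','side'):
    im,d=imaging.camera(n);cv2.imwrite(f'pics/{n}1.png',im)
    if n=='side': crop(im,150,120,390,300,3,'pics/s1c.png')
    else: crop(im,100,180,340,340,3,'pics/t1c.png')
E
```

```text
t 3.1 pos [0.5214 0.3786 0.22  ] phi 102.41 tilt 0.05 f [ 0.65 -1.12  0.78] m [-0.03 -0.04  0.02] w 0.0847 q [-0.17  0.59 -0.76  1.4   0.41  1.31 -0.73]
```

View pics/s1c.png

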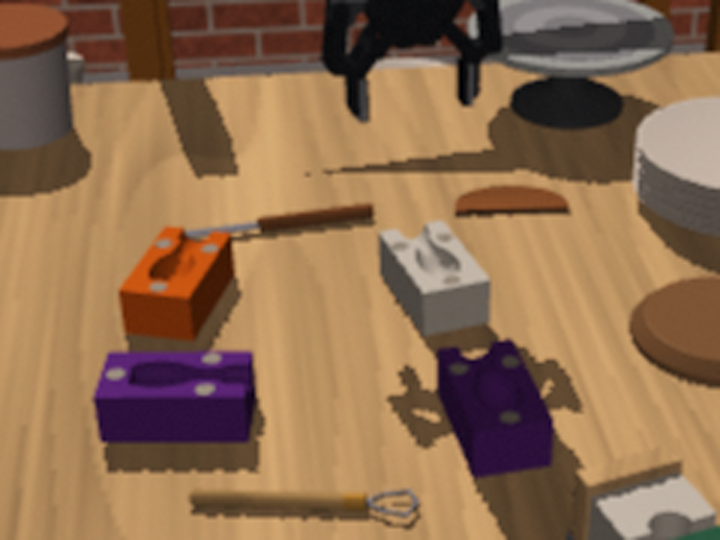

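View pics/t1c.png

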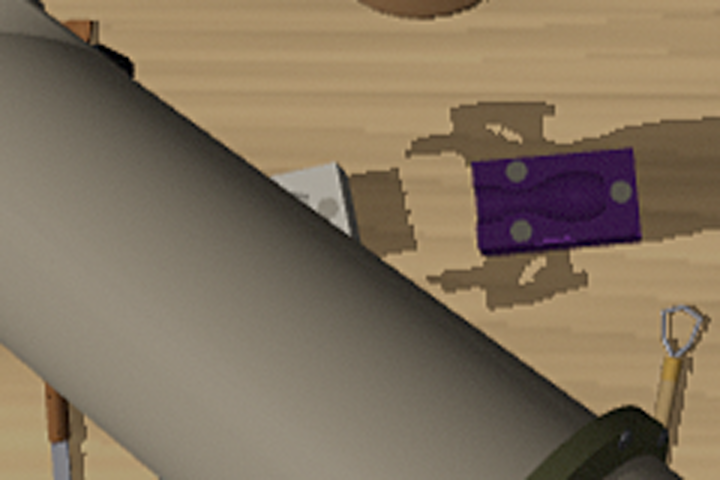

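```bash
python3 - <<'E'
from plan import *
p,f=state()
rows(p,f,[((.5205,.381,.14),102.6,2),((.5205,.381,.078),102.6,4)])
E
```

```text
t 3.2 pos [0.5187 0.3818 0.219 ] phi 102.75 tilt 0.23 f [-1.55  0.02  0.36] m [0.01 0.02 0.05] w 0.0852 q [-0.18  0.59 -0.76  1.4   0.4   1.31 -0.73]
[[-0.1, 0.1, 3.9, 0.1], [-0.0, 0.1, 4.0, 0.1], [-0.0, -0.0, 1.5, -0.0], [-0.0, -0.0, 1.6, -0.0], [-0.0, -0.0, 1.5, -0.0], [-0.0, -0.0, 1.6, -0.0]]
end [0.52087724 0.38129644 0.0779642 ] 102.54648345737854
```

Emit:
jog_arm:
  moves:
    - [0.2, 0.1, 4.0, 0]
    - [0, 0, 4.0, 0]
    - [0, 0, 1.5, 0]
    - [0, 0, 1.5, 0]
    - [0, 0, 1.6, 0]
    - [0, 0, 1.6, 0]
    - [0, 0, 0, 0]
    - [0, 0, 0, 0]

```text
time: 4.2
position: [0.5221, 0.3805, 0.0795]
eef_rot: [-1.969, -2.448, -0.001]
ft_force: [1.0, 0.3, 1.0]
gripper_width: 0.0849
```

```bash
python3 - <<'E'
from plan import *;from h import *
p,f=state()
im,d=imaging.camera('side');crop(im,240,120,390,250,5,'pics/s2c.png');state()
E
```

```text
t 4.2 pos [0.5221 0.3805 0.0795] phi 102.38 tilt 0.04 f [1.02 0.32 1.05] m [-0.02  0.    0.01] w 0.0849 q [-0.21  0.73 -0.69  1.52  0.5   1.07 -0.8 ]
t 4.25 pos [0.5222 0.3806 0.0797] phi 102.37 tilt 0.07 f [ 0.22 -0.2   0.46] m [-0.01 -0.06 -0.03] w 0.0849 q [-0.21  0.73 -0.69  1.52  0.5   1.07 -0.8 ]
```

View pics/s2c.png

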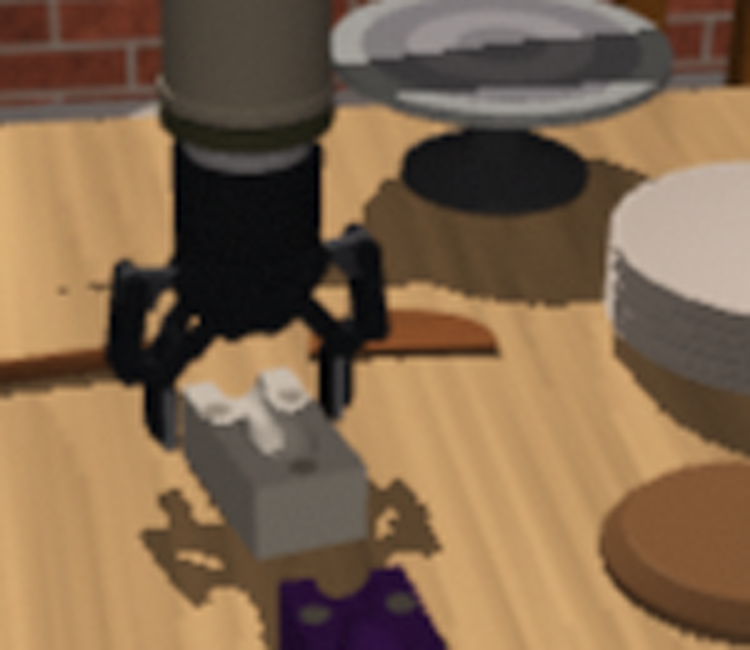

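Emit:
jog_arm:
  moves:
    - [0, 0, 0, 0]
    - [0, 0, 0, 0]
    - [0, 0, 0, 0]
    - [0, 0, 0, 0]
    - [0, 0, 0, 0]
    - [0, 0, 0, 0]
  gripper: 5.0

```text
time: 5.0
position: [0.5223, 0.3805, 0.0798]
eef_rot: [1.969, 2.448, 0.002]
ft_force: [-1.0, 0.8, 6.0]
gripper_width: 0.0596
```

Emit:
jog_arm:
  moves:
    - [0, 0, -1, 0]
    - [0, 0, -2, 0]
    - [0, 0, -3, 0]
    - [0, 0, -3, 0]
    - [0, 0, -3, 0]
    - [0, 0, -2, 0]
    - [0, 0, 0, 0]
    - [0, 0, 0, 0]

```text
time: 6.0
position: [0.5217, 0.3797, 0.2178]
eef_rot: [-1.969, -2.448, 0.003]
ft_force: [-0.4, -0.8, -3.2]
gripper_width: 0.0595
```

```bash
python3 - <<'E'
from plan import *;from h import *
p,f=state()
im,d=imaging.camera('side');crop(im,220,60,390,250,4,'pics/s3c.png');state()
E
```

```text
t 6.0 pos [0.5217 0.3797 0.2178] phi 102.37 tilt 0.1 f [-0.41 -0.78 -3.19] m [ 0.12 -0.04  0.04] w 0.0595 q [-0.17  0.59 -0.76  1.4   0.41  1.31 -0.73]
t 6.05 pos [0.5216 0.3796 0.2174] phi 102.37 tilt 0.13 f [ 0.08  0.08 -3.04] m [0.11 0.06 0.05] w 0.0593 q [-0.17  0.59 -0.76  1.4   0.41  1.31 -0.73]
```

View pics/s3c.png

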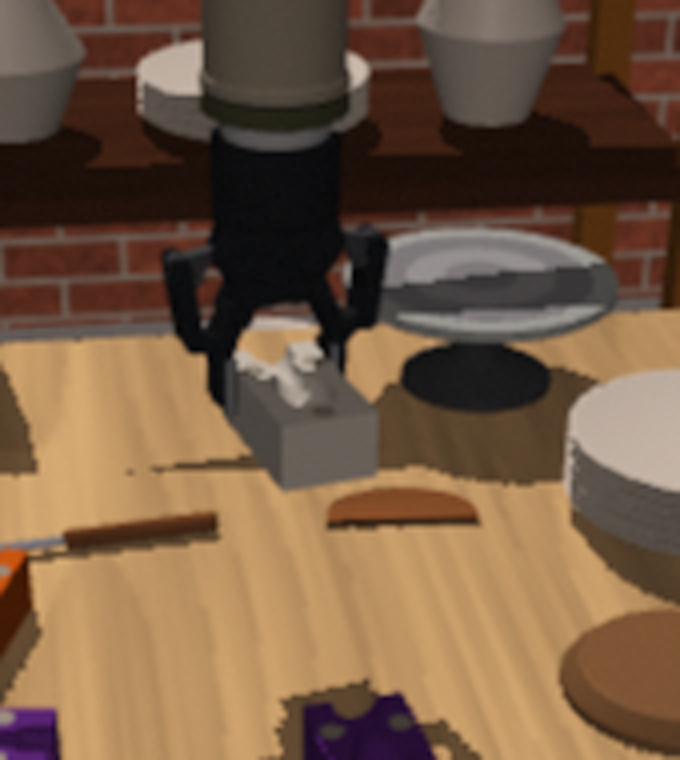

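Emit:
jog_arm:
  moves:
    - [0, 0, 4, 0]
    - [0, 0, 4, 0]
    - [0, 0, 3, 0]
    - [0, 0, 1.3, 0]
    - [0, 0, 0, 0]
    - [0, 0, 0, 0]
  gripper: 5.5

```text
time: 6.8
position: [0.5224, 0.3808, 0.0973]
eef_rot: [1.969, 2.448, 0.003]
ft_force: [0.4, -0.2, -1.8]
gripper_width: 0.0592
```

Emit:
jog_arm:
  moves:
    - [0, 0, 0, 0]
    - [0, 0, 0, 0]
    - [0, 0, 0, 0]
  gripper: 5.8

```text
time: 7.18
position: [0.5221, 0.3802, 0.0964]
eef_rot: [1.969, 2.448, 0.001]
ft_force: [0.1, -0.8, -2.5]
gripper_width: 0.0587
```

```bash
python3 - <<'E'
from plan import *
state()
E
```

```text
t 7.17 pos [0.5221 0.3802 0.0964] phi 102.37 tilt 0.04 f [ 0.14 -0.83 -2.49] m [ 0.1   0.04 -0.04] w 0.0587 q [-0.2   0.71 -0.7   1.52  0.49  1.1  -0.79]
```

Emit:
jog_arm:
  moves:
    - [0, 0, 0, 0]
    - [0, 0, 0, 0]
    - [0, 0, 0, 0]
  gripper: 5.9

```text
time: 7.55
position: [0.5219, 0.3801, 0.0959]
eef_rot: [-1.969, -2.448, -0.0]
ft_force: [0.2, 0.6, -2.1]
gripper_width: 0.0593
```

```bash
python3 - <<'E'
from plan import *;from h import *
p,f=state()
im,d=imaging.camera('side');crop(im,220,120,390,250,4,'pics/s4c.png')
E
```

```text
t 7.55 pos [0.5219 0.3801 0.0959] phi 102.37 tilt 0.0 f [ 0.16  0.64 -2.1 ] m [ 0.09  0.02 -0.01] w 0.0593 q [-0.2   0.71 -0.7   1.52  0.49  1.1  -0.79]
```

View pics/s4c.png

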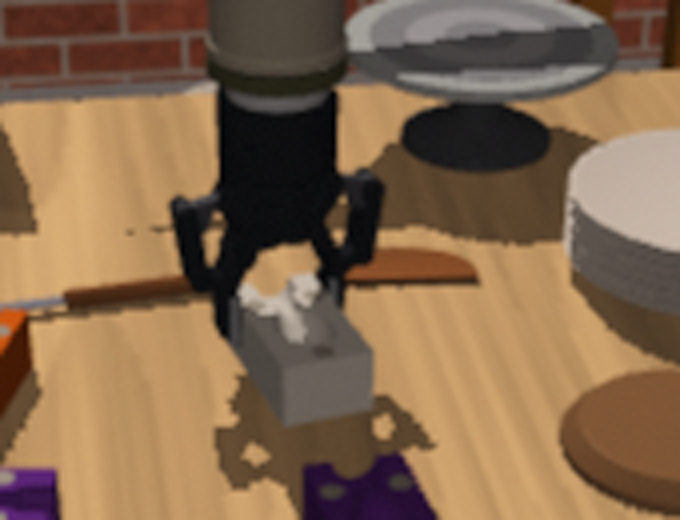

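Emit:
jog_arm:
  moves:
    - [0, 0, 0, 0]
    - [0, 0, 0, 0]
    - [0, 0, 0, 0]
  gripper: 5.96

```text
time: 7.98
position: [0.522, 0.3801, 0.096]
eef_rot: [1.969, 2.448, 0.0]
ft_force: [0.1, -0.3, -2.6]
gripper_width: 0.0595
```

```bash
cat >> h.py <<'E'
def tiltfit(lo,hi,n='side',save=None,vis=None):
    """light pixels in a world box -> cloud, and dominant planes by RANSAC"""
    im,d=imaging.camera(n)
    if save: crop(im,*vis,save)
    W=cloud(n,d);hsv=cv2.cvtColor(im,cv2.COLOR_BGR2HSV)
    m=np.all((W>lo)&(W<hi),-1)&(hsv[...,1]<60)&(hsv[...,2]>60)
    P=W[m];print('npts',len(P),P.min(0).round(3),P.max(0).round(3))
    rng=np.random.default_rng(0)
    for k in range(3):
        if len(P)<60:break
        best=None
        for _ in range(400):
            a=P[rng.choice(len(P),3,False)];nn=np.cross(a[1]-a[0],a[2]-a[0]);l=np.linalg.norm(nn)
            if l<1e-5: continue
            nn/=l;i=np.abs((P-a[0])@nn)<.003
            if best is None or i.sum()>best.sum(): best=i
        Q=P[best];c=Q.mean(0);nn=np.linalg.svd(Q-c)[2][2];nn*=np.sign(nn@[.15,-.8,.56] or 1)
        print('plane',best.sum(),'c',c.round(4),'n',nn.round(3),'elev',np.degrees(np.arcsin(nn[2])).round(1),'az',np.degrees(np.arctan2(nn[1],nn[0])).round(1));P=P[~best]
    return im,W,m
E
python3 - <<'E'
from plan import *;from h import *
p,f=state()
tiltfit([.46,.26,.02],[.60,.42,.085],save='pics/s5c.png',vis=(220,120,390,250,4))
E
```

```text
t 7.97 pos [0.522  0.3801 0.096 ] phi 102.37 tilt 0.0 f [ 0.09 -0.35 -2.6 ] m [ 0.09 -0.02 -0.02] w 0.0595 q [-0.2   0.71 -0.7   1.52  0.49  1.1  -0.79]
npts 901 [0.488 0.28  0.02 ] [0.568 0.401 0.079]
plane 377 c [0.5313 0.3344 0.0579] n [ 0.004 -0.007  1.   ] elev 89.5 az -63.2
plane 227 c [0.5396 0.2892 0.0376] n [ 0.204 -0.979  0.002] elev 0.1 az -78.2
plane 133 c [0.5029 0.3275 0.0397] n [-0.972 -0.232 -0.032] elev -1.8 az -166.6
```

View pics/s5c.png

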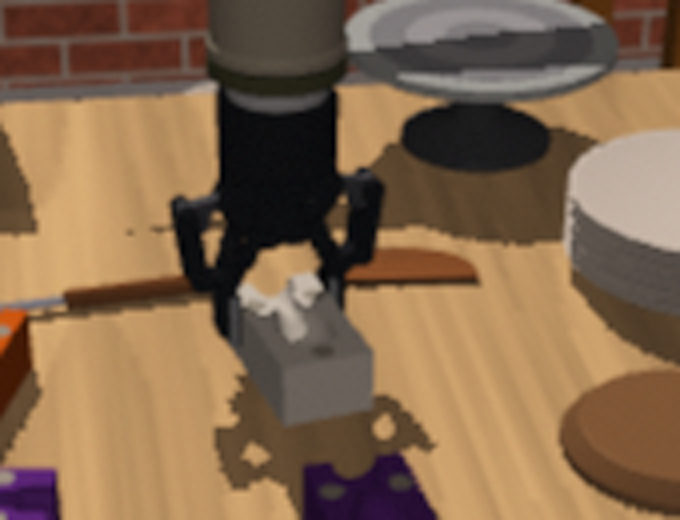

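Emit:
jog_arm:
  moves:
    - [0, 0, 0, 0]
    - [0, 0, 0, 0]
  gripper: 6.0

```text
time: 8.28
position: [0.5221, 0.3803, 0.0963]
eef_rot: [1.969, 2.448, 0.001]
ft_force: [-0.9, 0.2, -0.6]
gripper_width: 0.0601
```

```bash
python3 - <<'E'
from plan import *;from h import *
p,f=state()
tiltfit([.46,.26,.02],[.60,.42,.085])
E
```

```text
t 8.28 pos [0.5221 0.3803 0.0963] phi 102.37 tilt 0.03 f [-0.85  0.17 -0.61] m [-0.05  0.1   0.03] w 0.0601 q [-0.2   0.71 -0.7   1.51  0.49  1.1  -0.79]
npts 716 [0.49  0.283 0.02 ] [0.567 0.408 0.067]
plane 352 c [0.5306 0.3387 0.0416] n [-0.001  0.     1.   ] elev 90.0 az 146.8
plane 133 c [0.5311 0.332  0.0305] n [-0.255 -0.027  0.967] elev 75.1 az -173.9
plane 86 c [0.5302 0.3295 0.0283] n [-0.005 -0.161  0.987] elev 80.7 az -91.7
```

Emit:
jog_arm:
  moves:
    - [0, 0, 0, 0]
    - [0, 0, 0, 0]
  gripper: 6.04

```text
time: 8.57
position: [0.5221, 0.3802, 0.0961]
eef_rot: [1.969, 2.448, 0.001]
ft_force: [-0.2, -0.3, 0.3]
gripper_width: 0.0606
```

```bash
python3 - <<'E'
from plan import *;from h import *
p,f=state()
tiltfit([.46,.26,.02],[.60,.42,.085])
E
```

```text
t 8.57 pos [0.5221 0.3802 0.0961] phi 102.37 tilt 0.02 f [-0.24 -0.26  0.26] m [ 0.07 -0.01  0.  ] w 0.0606 q [-0.2   0.71 -0.7   1.52  0.49  1.1  -0.79]
npts 715 [0.489 0.284 0.02 ] [0.567 0.405 0.066]
plane 349 c [0.5314 0.338  0.0414] n [-0.001 -0.007  1.   ] elev 89.6 az -100.4
plane 138 c [0.5295 0.3337 0.0329] n [-0.132 -0.006  0.991] elev 82.4 az -177.3
plane 102 c [0.5302 0.3232 0.0259] n [-0.128 -0.049  0.991] elev 82.1 az -159.1
```

Emit:
jog_arm:
  moves:
    - [0, 0, 0, 0]
    - [0.5, 0, 0, 0]
    - [0.4, 0, 0.8, 0]
    - [0, 0, 0.8, 0]
    - [0, 0, 0, 0]
  gripper: 7.0

```text
time: 9.25
position: [0.5195, 0.3884, 0.0786]
eef_rot: [-1.969, -2.448, 0.003]
ft_force: [0.0, 0.3, 0.3]
gripper_width: 0.0702
```

Emit:
jog_arm:
  moves:
    - [0, 0, 0, 0]
    - [0, 0, 0, 0]
    - [0, 0, 0, 0]
    - [0, 0, -0.6, 0]
    - [0, 0, -1.4, 0]
    - [0, 0, 0, 0]
  gripper: 5.8

```text
time: 10.0
position: [0.5207, 0.3897, 0.1021]
eef_rot: [1.969, 2.447, 0.005]
ft_force: [0.2, 0.3, -2.6]
gripper_width: 0.0591
```

Emit:
jog_arm:
  moves:
    - [0, 0, 0, 0]
    - [0, 0, 0, 0]
  gripper: 5.97

```text
time: 10.25
position: [0.5199, 0.3887, 0.0996]
eef_rot: [-1.969, -2.448, 0.001]
ft_force: [0.4, -0.7, -2.9]
gripper_width: 0.0597
```

```bash
python3 - <<'E'
from plan import *;from h import *
p,f=state()
tiltfit([.46,.26,.02],[.60,.42,.085],save='pics/s6c.png',vis=(220,120,390,250,4))
E
```

```text
t 10.25 pos [0.5199 0.3887 0.0996] phi 102.37 tilt 0.03 f [ 0.39 -0.73 -2.87] m [ 0.14 -0.09 -0.05] w 0.0597 q [-0.22  0.71 -0.7   1.5   0.49  1.11 -0.8 ]
npts 913 [0.486 0.283 0.021] [0.566 0.407 0.077]
plane 356 c [0.5305 0.3389 0.0613] n [-0.006 -0.008  1.   ] elev 89.4 az -126.5
plane 231 c [0.5383 0.294  0.0395] n [ 0.177 -0.984  0.022] elev 1.2 az -79.8
plane 149 c [0.5024 0.3326 0.0422] n [-0.972 -0.233 -0.016] elev -0.9 az -166.5
```

View pics/s6c.png

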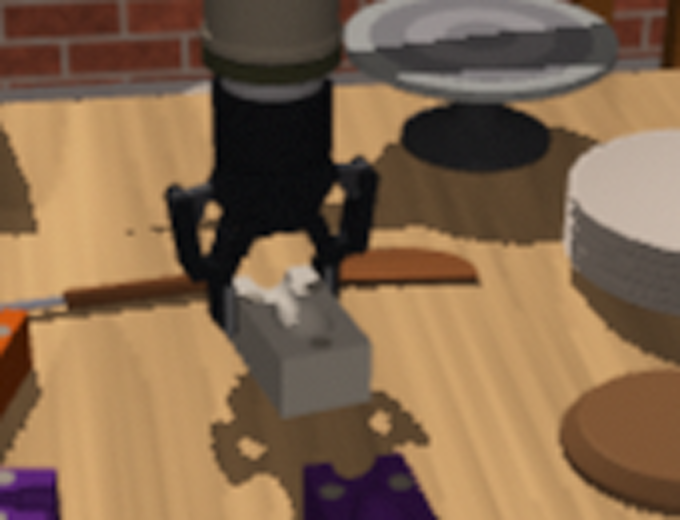

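Still level at 5.97. Loosen in the finest steps.

Emit:
jog_arm:
  moves:
    - [0, 0, 0, 0]
    - [0, 0, 0, 0]
  gripper: 5.98

```text
time: 10.55
position: [0.52, 0.3889, 0.0998]
eef_rot: [-1.969, -2.448, 0.0]
ft_force: [-0.5, 0.4, -3.0]
gripper_width: 0.0596
```

```bash
python3 - <<'E'
from plan import *
state()
E
```

```text
t 10.55 pos [0.52   0.3889 0.0998] phi 102.37 tilt 0.01 f [-0.5   0.43 -2.96] m [ 0.11 -0.03  0.08] w 0.0596 q [-0.22  0.71 -0.7   1.5   0.49  1.11 -0.8 ]
```

Emit:
jog_arm:
  moves:
    - [0, 0, 0, 0]
    - [0, 0, 0, 0]
  gripper: 5.985

```text
time: 10.8
position: [0.52, 0.3889, 0.1]
eef_rot: [1.969, 2.448, 0.0]
ft_force: [0.6, -0.3, -2.3]
gripper_width: 0.06
```

```bash
python3 - <<'E'
from plan import *;from h import *
state()
tiltfit([.46,.26,.02],[.60,.42,.085])
E
```

```text
t 10.8 pos [0.52   0.3889 0.1   ] phi 102.37 tilt 0.0 f [ 0.56 -0.31 -2.34] m [ 0.08  0.08 -0.05] w 0.06 q [-0.22  0.71 -0.7   1.5   0.49  1.11 -0.8 ]
npts 910 [0.487 0.286 0.02 ] [0.566 0.405 0.079]
plane 371 c [0.5304 0.3376 0.0618] n [ 0.006 -0.01   1.   ] elev 89.3 az -58.9
plane 229 c [0.5388 0.2935 0.0403] n [ 0.213 -0.977 -0.024] elev -1.3 az -77.7
plane 145 c [0.5022 0.3332 0.042 ] n [-0.973 -0.227 -0.035] elev -2.0 az -166.9
```

Emit:
jog_arm:
  moves:
    - [0, 0, 0, 0]
    - [0, 0, 0, 0]
  gripper: 5.99

```text
time: 11.1
position: [0.5201, 0.3889, 0.1001]
eef_rot: [1.969, 2.448, 0.0]
ft_force: [1.0, -0.6, -1.4]
gripper_width: 0.0598
```

```bash
python3 - <<'E'
from plan import *;from h import *
state()
tiltfit([.46,.26,.02],[.60,.42,.085])
E
```

```text
t 11.1 pos [0.5201 0.3889 0.1001] phi 102.37 tilt 0.01 f [ 0.99 -0.64 -1.36] m [-0.11  0.04 -0.03] w 0.0598 q [-0.22  0.71 -0.7   1.5   0.49  1.11 -0.8 ]
npts 880 [0.486 0.286 0.02 ] [0.567 0.405 0.077]
plane 435 c [0.5296 0.3394 0.051 ] n [ 0.052 -0.209  0.976] elev 77.5 az -75.9
plane 161 c [0.5298 0.3434 0.0392] n [-0.223 -0.274  0.936] elev 69.3 az -129.1
plane 99 c [0.5211 0.337  0.0457] n [ 0.041 -0.226  0.973] elev 76.7 az -79.6
```

Emit:
jog_arm:
  moves:
    - [0, 0, 0, 0]
  gripper: 5.994

```text
time: 11.28
position: [0.5201, 0.3889, 0.1001]
eef_rot: [1.969, 2.448, 0.0]
ft_force: [-0.5, 0.0, -1.8]
gripper_width: 0.06
```

```bash
python3 - <<'E'
from plan import *;from h import *
state()
tiltfit([.46,.26,.02],[.60,.42,.085])
E
```

```text
t 11.28 pos [0.5201 0.3889 0.1001] phi 102.37 tilt 0.01 f [-0.49  0.04 -1.8 ] m [-0.12  0.02 -0.02] w 0.06 q [-0.22  0.71 -0.7   1.5   0.49  1.11 -0.8 ]
npts 876 [0.486 0.286 0.02 ] [0.567 0.408 0.077]
plane 441 c [0.5305 0.3371 0.0505] n [ 0.054 -0.214  0.975] elev 77.3 az -75.7
plane 166 c [0.5311 0.3406 0.0391] n [ 0.017 -0.336  0.942] elev 70.3 az -87.1
plane 108 c [0.5258 0.325  0.0405] n [ 0.01  -0.303  0.953] elev 72.4 az -88.1
```

Emit:
jog_arm:
  moves:
    - [0, 0, -0.7, 0]
    - [0, 0, -0.7, 0]
    - [0, 0, -0.7, 0]
    - [0, 0, -0.7, 0]
    - [0, 0, 0, 0]
  gripper: 5.99

```text
time: 11.95
position: [0.5203, 0.3896, 0.1292]
eef_rot: [1.969, 2.448, 0.003]
ft_force: [0.3, 2.0, 1.3]
gripper_width: 0.06
```

```bash
python3 - <<'E'
from plan import *;from h import *
state()
tiltfit([.46,.26,.01],[.60,.42,.12],save='pics/s7c.png',vis=(220,120,390,250,4))
E
```

```text
t 11.95 pos [0.5203 0.3896 0.1292] phi 102.38 tilt 0.13 f [0.3  2.01 1.28] m [0.34 0.01 0.05] w 0.06 q [-0.21  0.68 -0.72  1.48  0.47  1.16 -0.79]
npts 1077 [0.487 0.296 0.01 ] [0.565 0.402 0.099]
plane 507 c [0.529  0.3443 0.0615] n [ 0.126 -0.511  0.85 ] elev 58.2 az -76.1
plane 200 c [0.5286 0.3523 0.0521] n [-0.151 -0.649  0.746] elev 48.2 az -103.1
plane 111 c [0.5234 0.3473 0.0511] n [ 0.429 -0.559  0.709] elev 45.2 az -52.5
```

View pics/s7c.png

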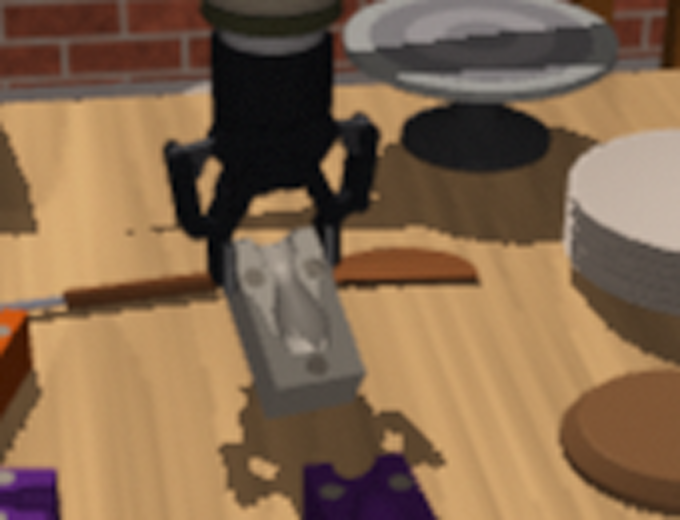

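Emit:
jog_arm:
  moves:
    - [0, 0, -0.7, 0]
    - [0, 0, -0.7, 0]
    - [0, 0, -0.7, 0]
    - [0, 0, -0.7, 0]
    - [0, 0, 0, 0]

```text
time: 12.62
position: [0.5202, 0.3896, 0.1573]
eef_rot: [1.969, 2.448, 0.003]
ft_force: [-0.4, -0.7, 3.6]
gripper_width: 0.0599
```

```bash
python3 - <<'E'
from plan import *;from h import *
state()
tiltfit([.46,.26,.01],[.60,.42,.15],save='pics/s8c.png',vis=(220,120,390,250,4))
E
```

```text
t 12.62 pos [0.5202 0.3896 0.1573] phi 102.38 tilt 0.12 f [-0.39 -0.68  3.63] m [ 0.07  0.21 -0.03] w 0.0599 q [-0.2   0.65 -0.73  1.46  0.45  1.2  -0.77]
npts 1064 [0.487 0.33  0.013] [0.556 0.399 0.129]
plane 501 c [0.5247 0.3619 0.0667] n [ 0.211 -0.863  0.459] elev 27.3 az -76.2
plane 196 c [0.5273 0.3774 0.0712] n [-0.32  -0.885  0.338] elev 19.8 az -109.9
plane 117 c [0.496  0.3646 0.0553] n [-0.974 -0.226  0.01 ] elev 0.5 az -166.9
```

View pics/s8c.png

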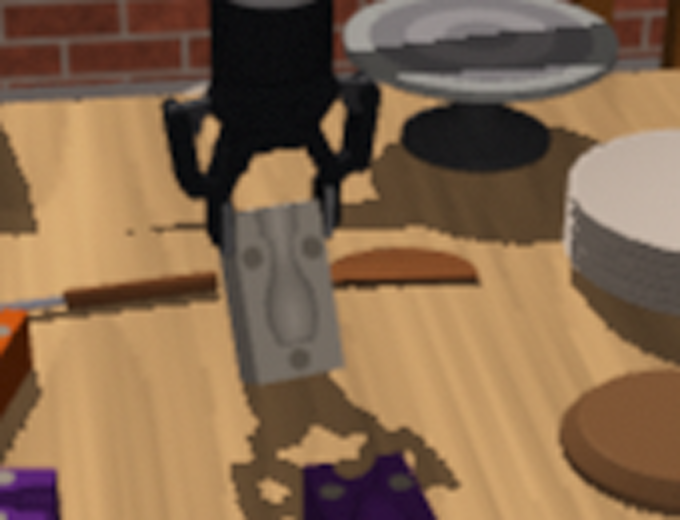

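Emit:
jog_arm:
  moves:
    - [0, 0, -0.5, 0]
    - [0, 0, -0.5, 0]
    - [0, 0, -0.5, 0]
    - [0, 0, 0, 0]

```text
time: 13.18
position: [0.5202, 0.3891, 0.1714]
eef_rot: [1.969, 2.448, 0.001]
ft_force: [-0.7, -0.5, -1.9]
gripper_width: 0.0599
```

```bash
python3 - <<'E'
from plan import *;from h import *
state()
tiltfit([.46,.26,.01],[.60,.42,.15],save='pics/s9c.png',vis=(220,120,390,250,4))
E
```

```text
t 13.18 pos [0.5202 0.3891 0.1714] phi 102.37 tilt 0.04 f [-0.73 -0.49 -1.87] m [-0.01 -0.04  0.01] w 0.0599 q [-0.2   0.64 -0.74  1.44  0.44  1.23 -0.77]
npts 1071 [0.486 0.33  0.021] [0.558 0.399 0.142]
plane 494 c [0.5251 0.3613 0.0817] n [ 0.199 -0.867  0.457] elev 27.2 az -77.1
plane 199 c [0.5256 0.3775 0.0823] n [-0.267 -0.896  0.354] elev 20.7 az -106.6
plane 142 c [0.5217 0.3712 0.0825] n [-0.169 -0.923  0.346] elev 20.3 az -100.4
```

View pics/s9c.png

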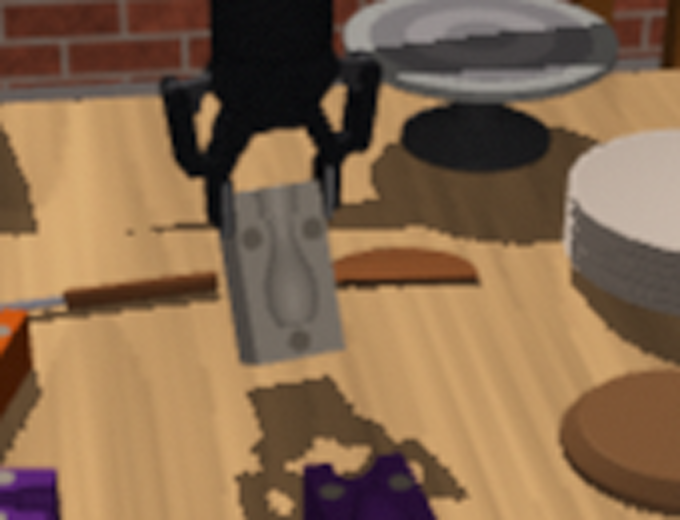

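Emit:
jog_arm:
  moves:
    - [0, 0, 0.8, 0]
    - [0, 0, 0.8, 0]
    - [-0.2, 0, 0.2, 0]
    - [-0.6, 0, 0.0, 0]
    - [-0.6, 0, -0.1, 0]
    - [-0.6, 0, -0.1, 0]
    - [-0.6, 0, -0.1, 0]
  gripper: 5.992

```text
time: 14.1
position: [0.5257, 0.3624, 0.1554]
eef_rot: [1.97, 2.447, -0.002]
ft_force: [-0.5, -0.3, -1.3]
gripper_width: 0.06
```

```bash
python3 - <<'E'
from plan import *;from h import *
state()
tiltfit([.46,.26,.01],[.60,.42,.15],save='pics/s10c.png',vis=(220,120,390,250,4))
E
```

```text
t 14.1 pos [0.5257 0.3624 0.1554] phi 102.34 tilt 0.07 f [-0.53 -0.29 -1.31] m [ 0.02  0.01 -0.02] w 0.06 q [-0.15  0.63 -0.73  1.49  0.44  1.19 -0.74]
npts 1112 [0.492 0.318 0.011] [0.563 0.402 0.133]
plane 486 c [0.529  0.3402 0.0654] n [ 0.2   -0.931  0.307] elev 17.9 az -77.9
plane 223 c [0.5302 0.3545 0.0689] n [-0.148 -0.953  0.265] elev 15.4 az -98.8
plane 123 c [0.5194 0.3505 0.0792] n [ 0.623 -0.749  0.227] elev 13.1 az -50.2
```

View pics/s10c.png

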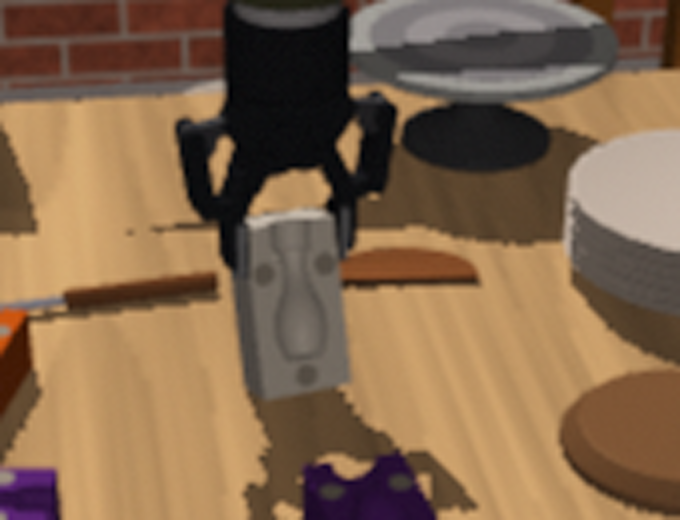

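Emit:
jog_arm:
  moves:
    - [-0.3, 0, 0.3, 0]
    - [-0.6, 0, 0.2, 0]
    - [-0.6, 0, 0.0, 0]
    - [-0.6, 0, 0.0, 0]
    - [-0.6, 0, 0, 0]
    - [-0.3, 0, 0, 0]

```text
time: 14.9
position: [0.5321, 0.3335, 0.1506]
eef_rot: [1.97, 2.447, -0.001]
ft_force: [-0.8, -0.4, -2.5]
gripper_width: 0.06
```

```bash
python3 - <<'E'
from plan import *;from h import *
state()
tiltfit([.46,.23,.01],[.60,.42,.15],save='pics/s11c.png',vis=(220,120,390,250,4))
E
```

```text
t 14.9 pos [0.5321 0.3335 0.1506] phi 102.35 tilt 0.04 f [-0.78 -0.44 -2.45] m [-0.01 -0.02  0.01] w 0.06 q [-0.1   0.62 -0.73  1.53  0.43  1.17 -0.7 ]
npts 1118 [0.498 0.302 0.01 ] [0.57  0.373 0.14 ]
plane 510 c [0.5332 0.3199 0.0621] n [ 0.244 -0.959  0.146] elev 8.4 az -75.7
plane 224 c [0.5347 0.3331 0.0675] n [-0.157 -0.985  0.066] elev 3.8 az -99.0
plane 99 c [0.5342 0.3263 0.0654] n [-0.193 -0.974  0.119] elev 6.8 az -101.2
```

View pics/s11c.png

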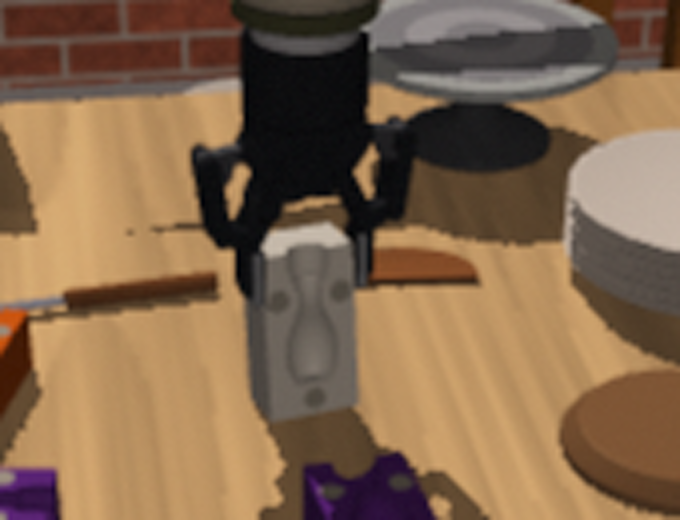

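Emit:
jog_arm:
  moves:
    - [-0.2, 0, 0.3, 0]
    - [-0.2, 0, 0.2, 0]
    - [0, 0, 0.2, 0]
    - [0, 0, 0, 0]

```text
time: 15.45
position: [0.533, 0.3305, 0.1452]
eef_rot: [1.969, 2.447, 0.001]
ft_force: [-2.9, -3.5, 8.7]
gripper_width: 0.06
```

```bash
python3 - <<'E'
from plan import *;from h import *
state()
tiltfit([.46,.23,.01],[.60,.42,.15])
E
```

```text
t 15.45 pos [0.533  0.3305 0.1452] phi 102.37 tilt 0.06 f [-2.92 -3.54  8.69] m [-0.71  0.77  0.01] w 0.06 q [-0.09  0.62 -0.73  1.53  0.44  1.16 -0.69]
npts 1087 [0.498 0.304 0.01 ] [0.57 0.37 0.14]
plane 491 c [0.5331 0.3166 0.0628] n [ 0.203 -0.975  0.095] elev 5.5 az -78.2
plane 199 c [0.5369 0.3273 0.0664] n [-0.095 -0.993  0.066] elev 3.8 az -95.5
plane 136 c [0.5334 0.333  0.063 ] n [-0.108 -0.991  0.073] elev 4.2 az -96.2
```

Emit:
jog_arm:
  moves:
    - [0, 0, 0, 0]
    - [0, 0, 0, 0]
    - [0, 0, 0, 0]
    - [0, 0, 0, 0]
  gripper: 6.5

```text
time: 16.0
position: [0.5328, 0.3304, 0.1438]
eef_rot: [-1.969, -2.448, 0.0]
ft_force: [0.2, 0.3, -0.6]
gripper_width: 0.0649
```

```bash
python3 - <<'E'
from plan import *;from h import *
state()
im,W,m=tiltfit([.46,.23,.01],[.60,.42,.15],save='pics/s12c.png',vis=(220,120,390,250,4))
np.save('pics/W12.npy',W);np.save('pics/i12.npy',im)
it,W2,m2=tiltfit([.46,.23,.06],[.60,.42,.15],n='top',save='pics/t12.png',vis=(130,200,290,320,5))
E
```

```text
t 16.0 pos [0.5328 0.3304 0.1438] phi 102.38 tilt 0.01 f [ 0.2   0.27 -0.63] m [ 0.04 -0.02  0.06] w 0.0649 q [-0.09  0.62 -0.73  1.54  0.44  1.15 -0.69]
npts 1086 [0.497 0.302 0.01 ] [0.57  0.356 0.13 ]
plane 436 c [0.5356 0.3119 0.0625] n [ 0.202 -0.979 -0.005] elev -0.3 az -78.3
plane 205 c [0.5307 0.3205 0.0687] n [ 0.172 -0.98  -0.105] elev -6.0 az -80.0
plane 144 c [0.5336 0.3348 0.1094] n [ 0.007 -0.019  1.   ] elev 88.9 az -68.6Traceback (most recent call last):
  File "<stdin>", line 5, in <module>
  File "h.py", line 18, in tiltfit
    P=W[m];print('npts',len(P),P.min(0).round(3),P.max(0).round(3))
                               ~~~~~^^^
    return umr_minimum(a, axis, None, out, keepdims, initial, where)
ValueError: zero-size array to reduction operation minimum which has no identity
```

View pics/s12c.png

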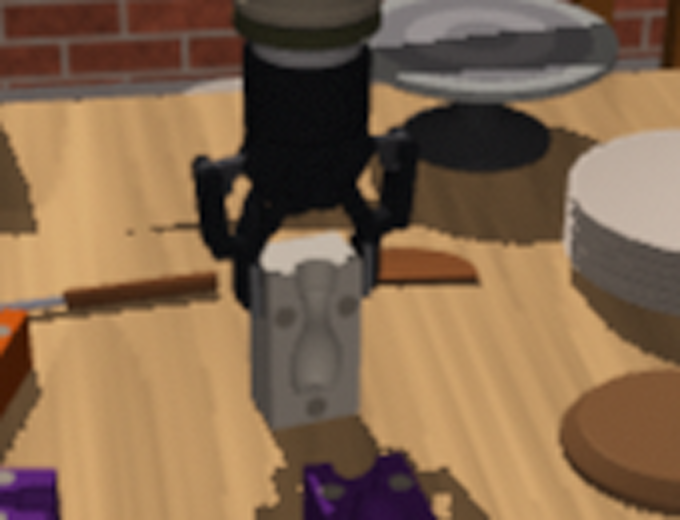

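View pics/t12.png

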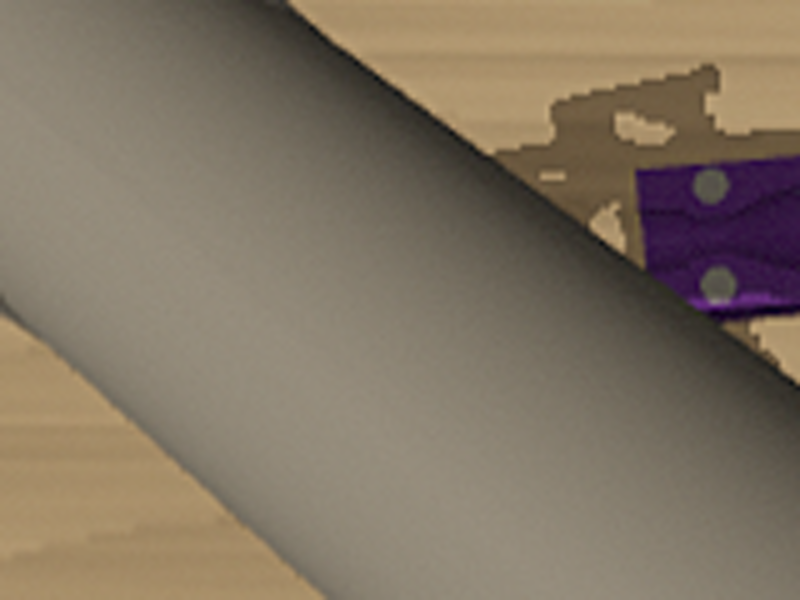

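Emit:
jog_arm:
  moves:
    - [0.3, -0.1, 0.5, 0]
    - [0, 0, 0.5, 0]
    - [0, 0, 0, 0]
    - [0, 0, 0, 0]

```text
time: 16.6
position: [0.5313, 0.333, 0.1339]
eef_rot: [-1.969, -2.448, 0.0]
ft_force: [-0.1, -0.7, 0.1]
gripper_width: 0.0652
```

Emit:
jog_arm:
  moves:
    - [0, 0, 0, 0]
    - [0, 0, 0, 0]
    - [0, 0, 0, 0]
    - [0, 0, 0, 0]
  gripper: 4.0

```text
time: 17.1
position: [0.5315, 0.3331, 0.1343]
eef_rot: [1.969, 2.447, 0.001]
ft_force: [0.4, 0.5, 2.4]
gripper_width: 0.0596
```

Emit:
jog_arm:
  moves:
    - [0, 0, -1, 0]
    - [0, 0, -3, 0]
    - [0, 0, -3, 0]
    - [0, 0, -3, 0]
    - [0, 0, -3, 0]
    - [0, 0, -1, 0]
    - [0, 0, 0, 0]

```text
time: 17.98
position: [0.5311, 0.3331, 0.2739]
eef_rot: [1.969, 2.448, 0.0]
ft_force: [0.1, 0.1, -2.2]
gripper_width: 0.0592
```

```bash
python3 - <<'E'
from plan import *;from h import *
p,f=state()
im,W,m=tiltfit([.46,.23,.1],[.60,.42,.30],save='pics/s13c.png',vis=(220,60,390,250,4))
S=np.array([.605,-.146]);a=np.radians(14.6);X=np.array([-np.sin(a),np.cos(a)])
print(S+X*.022)
g=S+X*.06
rows(p,f,[((.50,.12,.31),30,12),((g[0],g[1],.31),-75.4,10)])
E
```

```text
t 17.98 pos [0.5311 0.3331 0.2739] phi 102.38 tilt 0.01 f [ 0.15  0.09 -2.16] m [ 0.01 -0.04  0.02] w 0.0592 q [-0.08  0.51 -0.78  1.38  0.36  1.39 -0.64]
npts 1343 [0.498 0.301 0.141] [0.596 0.358 0.273]
plane 607 c [0.5346 0.3115 0.1956] n [ 0.237 -0.972  0.001] elev 0.1 az -76.3
plane 254 c [0.531  0.3225 0.2089] n [ 0.246 -0.966 -0.079] elev -4.5 az -75.7
plane 157 c [0.5311 0.3174 0.2002] n [ 0.279 -0.958 -0.066] elev -3.8 az -73.7
[ 0.59945447 -0.1247104 ]
[[-1.7, -0.6, -0.3, 6.0], [-1.7, -0.5, -0.3, 6.0], [-1.8, -0.3, -0.3, 6.0], [-1.8, -0.1, -0.3, 6.0], [-1.8, 0.1, -0.3, 6.0], [-1.8, 0.3, -0.3, 6.0], [-1.7, 0.5, -0.3, 6.0], [-1.7, 0.7, -0.3, 6.0]]
[[-1.6, 0.8, -0.3, 6.0], [-1.5, 1.0, -0.3, 6.0], [-1.4, 1.1, -0.3, 6.0], [-1.2, 1.2, -0.3, 6.0], [-0.3, 2.3, -0.0, 10.6], [0.1, 2.3, -0.0, 10.6], [0.6, 2.2, -0.0, 10.6], [1.0, 2.0, -0.0, 10.6]]
[[1.3, 1.8, -0.0, 10.6], [1.6, 1.6, -0.0, 10.6], [1.9, 1.3, -0.0, 10.6], [2.1, 0.9, -0.0, 10.6], [2.2, 0.5, -0.0, 10.6], [2.2, -0.0, -0.0, 10.6]]
end [ 0.58962237 -0.08765279  0.30988628] -75.62114213321219
```

View pics/s13c.png

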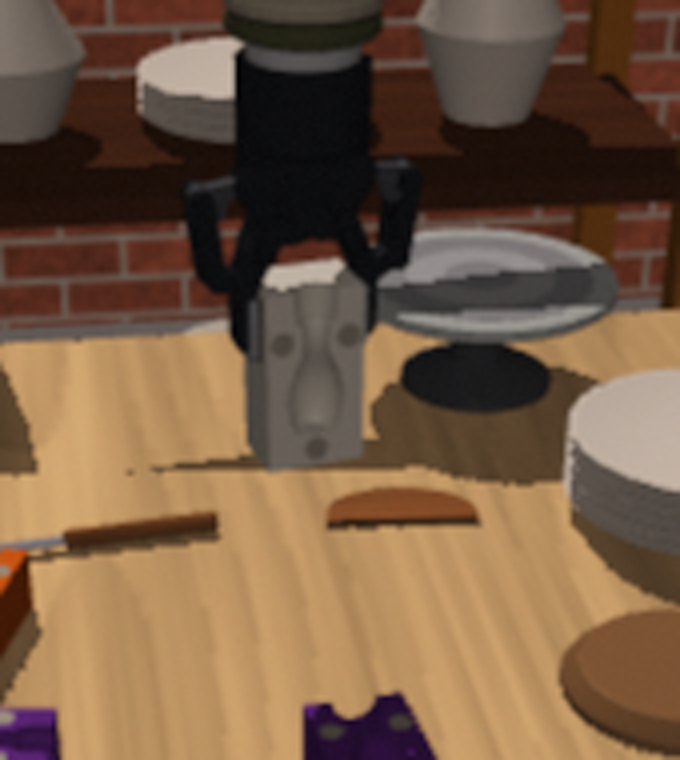

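Emit:
jog_arm:
  moves:
    - [-1.7, -0.6, -0.3, 6.0]
    - [-1.7, -0.5, -0.3, 6.0]
    - [-1.8, -0.3, -0.3, 6.0]
    - [-1.8, -0.1, -0.3, 6.0]
    - [-1.8, 0.1, -0.3, 6.0]
    - [-1.8, 0.3, -0.3, 6.0]
    - [-1.7, 0.5, -0.3, 6.0]
    - [-1.7, 0.7, -0.3, 6.0]

```text
time: 19.02
position: [0.5098, 0.1892, 0.2962]
eef_rot: [-2.796, -1.43, 0.005]
ft_force: [-0.1, -0.1, -3.2]
gripper_width: 0.0594
```

Emit:
jog_arm:
  moves:
    - [-1.6, 0.8, -0.3, 6.0]
    - [-1.5, 1.0, -0.3, 6.0]
    - [-1.4, 1.1, -0.3, 6.0]
    - [-1.2, 1.2, -0.3, 6.0]
    - [-0.3, 2.3, 0, 10.6]
    - [0.1, 2.3, 0, 10.6]
    - [0.6, 2.2, 0, 10.6]
    - [1.0, 2.0, 0, 10.6]

```text
time: 20.02
position: [0.536, 0.0356, 0.3081]
eef_rot: [3.123, -0.339, -0.005]
ft_force: [0.5, -0.6, -2.6]
gripper_width: 0.059
```

Emit:
jog_arm:
  moves:
    - [1.3, 1.8, 0, 10.6]
    - [1.6, 1.6, 0, 10.6]
    - [1.9, 1.3, 0, 10.6]
    - [2.1, 0.9, 0, 10.6]
    - [2.2, 0.5, 0, 10.6]
    - [2.2, 0, 0, 10.6]
    - [0, 0, 0, 0]
    - [0, 0, 0, 0]

```text
time: 21.02
position: [0.5892, -0.0868, 0.3086]
eef_rot: [2.485, -1.922, -0.004]
ft_force: [0.1, 0.9, -2.3]
gripper_width: 0.0595
```

```bash
python3 - <<'E'
from plan import *;from h import *
p,f=state()
im,W,m=tiltfit([.53,-.16,.15],[.66,-.03,.31],save='pics/s14c.png',vis=(270,140,450,340,4))
im,d=imaging.camera('top');cv2.imwrite('pics/t14.png',im)
E
```

```text
t 21.02 pos [ 0.5892 -0.0868  0.3086] phi -75.44 tilt 0.14 f [ 0.12  0.95 -2.28] m [ 0.1  -0.04 -0.  ] w 0.0595 q [ 0.25  0.33 -0.21  1.44  0.07  1.38 -2.84]
npts 2554 [ 0.554 -0.119  0.175] [ 0.654 -0.061  0.305]
plane 1768 c [ 0.5921 -0.1091  0.2343] n [ 0.241 -0.97   0.   ] elev 0.0 az -76.0
plane 407 c [ 0.5609 -0.0979  0.2188] n [-0.968 -0.249  0.019] elev 1.1 az -165.6
plane 314 c [ 0.5964 -0.0889  0.2841] n [0.003 0.012 1.   ] elev 89.3 az 77.1
```

View pics/s14c.png

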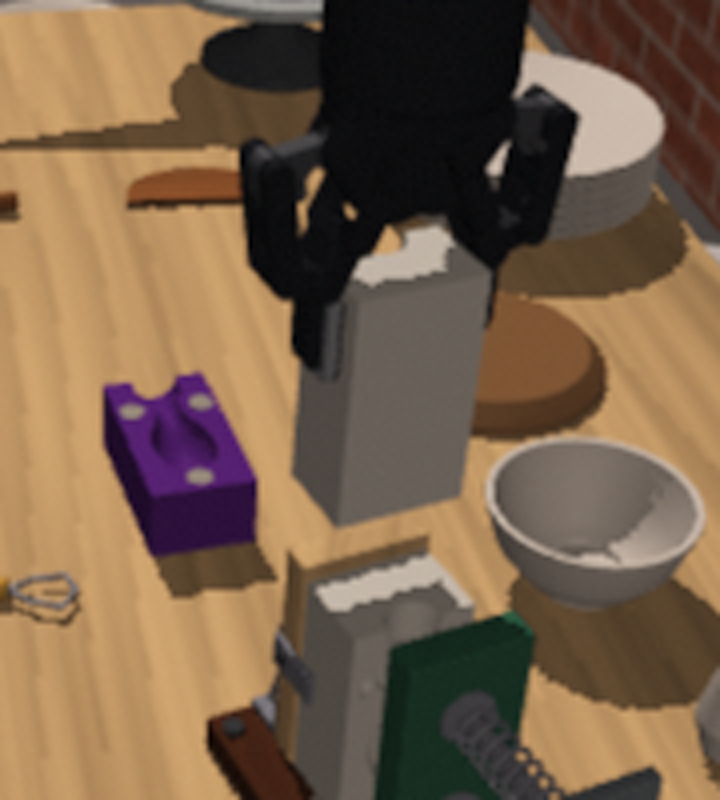

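View pics/t14.png

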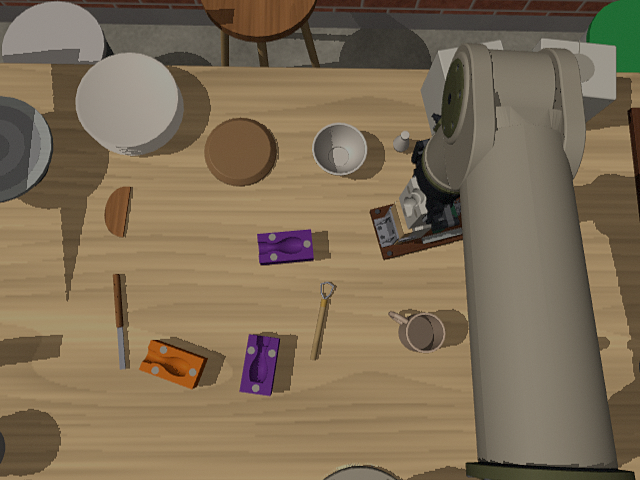

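```bash
python3 - <<'E'
from h import *
im=np.load('pics/side0c.npy');W=cloud('side',np.load('pics/side0.npy'))
hsv=cv2.cvtColor(im,cv2.COLOR_BGR2HSV)
g=np.all((W>[.5,-.25,.02])&(W<[.7,-.08,.16]),-1)&(hsv[...,0]>60)&(hsv[...,0]<95)&(hsv[...,1]>90)
P=W[g&(W[...,2]<.138)];print(len(P))
def pl(P):
    for _ in range(6):
        c=np.median(P,0);n=np.linalg.svd(P-P.mean(0))[2][2];n*=-np.sign(n[1]) if abs(n[1])>.3 else np.sign(n[0]);r=(P-P.mean(0))@n;P=P[np.abs(r)<max(.0025,1.5*np.std(r)*.8)]
    return P.mean(0),n,len(P)
c,n,k=pl(P);print('board back',c.round(4),n.round(3),k,np.degrees(np.arctan2(n[1],n[0])))
a=np.radians(14.6);X=np.array([-np.sin(a),np.cos(a),0]);Y=np.array([-np.cos(a),-np.sin(a),0])
bx=c@X;print('seat X coord (side)',bx+.023)
t=W[g&(W[...,2]>.138)];print('board Y range',np.percentile(P@Y,[1,99]),'top Y',np.percentile(t@Y,[1,99]), 'zmax',np.percentile(t[:,2],95))
# fixed half side face (-Y side? facing robot: +Y) and top
f=np.all((W>[.52,-.14,.03])&(W<[.66,-.03,.135]),-1)&(hsv[...,1]<60)&(hsv[...,2]>70)
print('fixed Y range',np.percentile(W[f]@Y,[1,99]))
for s in ([.605,-.146,0],[.605,-.147,0]): print(np.array(s)@X,np.array(s)@Y)
b=np.array([.5921,-.1091,0]);print('half back X',b@X,'-> origin',b@X+.021,'tcp X',np.array([.5892,-.0868,0])@X,'Y',np.array([.5892,-.0868,0])@Y)
s=np.array([.5609,-.0979,0]);print('half +Y side',s@Y,'-> centre Y',s@Y-.030)
E
```

```text
1059
board back [ 0.6029 -0.1702  0.0871] [ 0.247 -0.969 -0.002] 797 -75.71537748681905
seat X coord (side) -0.29365024857897165
board Y range [-0.57486269 -0.5186146 ] top Y [-0.57728375 -0.51903967] zmax 0.14676426029172
fixed Y range [-0.57673422 -0.51663437]
-0.29378750062745157 -0.548661921838098
-0.2947552097979335 -0.5484098524798549
half back X -0.25482733751533065 -> origin -0.23382733751533066 tcp X -0.23251642187467766 Y -0.5482946229524751
half +Y side -0.5181104835513368 -> centre Y -0.5481104835513368
```

Emit:
jog_arm:
  moves:
    - [1.3, 0.1, 0, 0]
    - [1.3, 0, 0, 0]
    - [1.2, 0, 0, 0]
    - [0, 0, 1.3, 0]
    - [0, 0, 1.3, 0]
    - [0, 0, 1.3, 0]
    - [0, 0, 0, 0]

```text
time: 22.0
position: [0.5974, -0.1241, 0.269]
eef_rot: [2.482, -1.924, -0.005]
ft_force: [-0.1, 0.7, -3.3]
gripper_width: 0.0594
```

```bash
cat > chk.py <<'E'
from plan import *;from h import *
import sys
def chk(name,top=None,view=(300,220,440,380,4)):
    p,f=state();a=np.radians(14.6);X=np.array([-np.sin(a),np.cos(a),0]);Y=np.array([-np.cos(a),-np.sin(a),0])
    im,d=imaging.camera('side');crop(im,*view,name);W=cloud('side',d);hsv=cv2.cvtColor(im,cv2.COLOR_BGR2HSV)
    U=np.stack([(W@X+.2937)*1000,(W@Y+.5475)*1000,W[...,2]*1000],-1)
    p=np.asarray(p);print('tcp clamp',((p@X+.2937)*1000).round(1),((p@Y+.5475)*1000).round(1))
    z0=1000*p[2]-134
    g=np.all((U>[-60,-36,20])&(U<[5,36,138]),-1)&(hsv[...,0]>60)&(hsv[...,0]<95)&(hsv[...,1]>90)
    q=U[g];print('board back x med',np.median(q[:,0]).round(1) if len(q) else None,len(q))
    # half back & side
    h=np.all((U>[-50,-34,max(z0+5,150)])&(U<[70,34,z0+115]),-1)&(hsv[...,1]<60)&(hsv[...,2]>60)
    P=U[h]
    b=P[(P[:,1]>-25)&(P[:,1]<22)&(P[:,2]<z0+105)]
    if len(b)>30:
        A=np.c_[b[:,1],b[:,2]-z0,np.ones(len(b))];w=np.ones(len(b))
        for _ in range(10):
            c=np.linalg.lstsq(A*w[:,None],b[:,0]*w,rcond=None)[0];r=b[:,0]-A@c;w=1/(1+(r/1.5)**2)
        print('half back: x at foot',c[2].round(2),'-> origin x',(c[2]+21).round(2),'lean dx/dz deg',np.degrees(np.arctan(c[1])).round(2),'yaw',np.degrees(np.arctan(c[0])).round(2),len(b))
    s=P[(P[:,1]>26)];
    if len(s)>20: print('half +Y side',np.median(s[:,1]).round(1),'top z',np.percentile(P[:,2],97).round(1))
E
python3 -c "
from chk import *
chk('pics/s15.png')"
```

```text
t 22.0 pos [ 0.5974 -0.1241  0.269 ] phi -75.58 tilt 0.18 f [-0.07  0.69 -3.28] m [0.03 0.04 0.01] w 0.0594 q [ 0.29  0.38 -0.19  1.46  0.07  1.31 -2.79]
tcp clamp 23.0 0.6
board back x med -22.7 1061
half back: x at foot 0.79 -> origin x 21.79 lean dx/dz deg -0.17 yaw 0.29 1089
half +Y side 30.9 top z 245.3
```

View pics/s15.png

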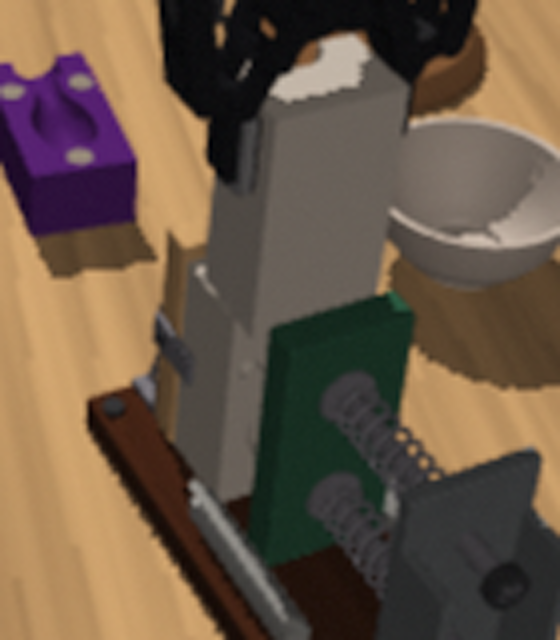

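Emit:
jog_arm:
  moves:
    - [0.5, 0, 0, 0]
    - [0.5, 0, 0, 0]
    - [0.5, 0, 0, 0]
    - [0.5, 0, 0, 0]
    - [0, 0, 0, 0]

```text
time: 22.68
position: [0.6035, -0.1433, 0.2714]
eef_rot: [-2.481, 1.924, 0.001]
ft_force: [-2.5, 6.2, 0.7]
gripper_width: 0.0595
```

```bash
python3 -c "
from chk import *
chk('pics/s16.png')"
```

```text
t 22.68 pos [ 0.6035 -0.1433  0.2714] phi -75.57 tilt 0.11 f [-2.5   6.15  0.73] m [1.68 0.5  0.1 ] w 0.0595 q [ 0.31  0.4  -0.18  1.43  0.07  1.32 -2.76]
tcp clamp 2.9 -0.4
board back x med -36.6 1065
half back: x at foot -18.78 -> origin x 2.22 lean dx/dz deg -0.43 yaw 0.25 1127
half +Y side 29.6 top z 247.7
```

Emit:
jog_arm:
  moves:
    - [0.4, 0.1, 0, 0]
    - [0.4, 0, 0, 0]
    - [0.4, 0, 0, 0]
    - [0.1, 0, 0, 0]
    - [0, 0, 0, 0]

```text
time: 23.35
position: [0.6061, -0.1543, 0.2715]
eef_rot: [-2.482, 1.92, 0.002]
ft_force: [-0.8, 9.2, 1.6]
gripper_width: 0.0592
```

```bash
python3 -c "
from chk import *
chk('pics/s17.png')"
```

```text
t 23.35 pos [ 0.6061 -0.1543  0.2715] phi -75.45 tilt 0.21 f [-0.77  9.24  1.55] m [2.41 0.15 0.19] w 0.0592 q [ 0.33  0.41 -0.17  1.41  0.07  1.33 -2.74]
tcp clamp -8.4 -0.2
board back x med -47.5 1061
half back: x at foot -29.91 -> origin x -8.91 lean dx/dz deg -0.53 yaw 0.22 1139
half +Y side 29.7 top z 247.8
```

View pics/s17.png

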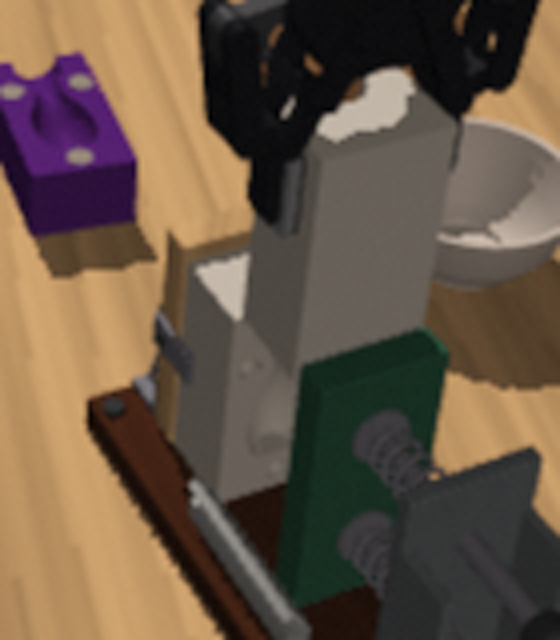

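Emit:
jog_arm:
  moves:
    - [0, 0.05, 0.8, 0]
    - [0, 0, 0.8, 0]
    - [0, 0, 0.8, 0]
    - [0, 0, 0.8, 0]
    - [0, 0, 0.8, 0]
    - [0, 0, 0, 0]

```text
time: 24.15
position: [0.6053, -0.1543, 0.2304]
eef_rot: [-2.483, 1.92, 0.004]
ft_force: [0.0, 9.3, -4.6]
gripper_width: 0.0594
```

```bash
python3 -c "
from chk import *
chk('pics/s18.png')"
```

```text
t 24.15 pos [ 0.6053 -0.1543  0.2304] phi -75.44 tilt 0.21 f [ 0.04  9.3  -4.59] m [2.21 0.02 0.3 ] w 0.0594 q [ 0.33  0.43 -0.17  1.47  0.07  1.25 -2.74]
tcp clamp -8.1 0.7
board back x med -47.7 1053
half back: x at foot -29.72 -> origin x -8.72 lean dx/dz deg -0.42 yaw -0.18 604
half +Y side 30.2 top z 207.0
```

View pics/s18.png

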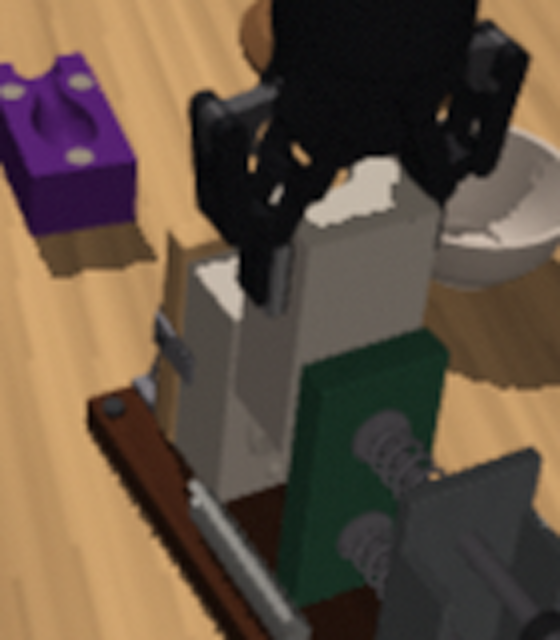

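Emit:
jog_arm:
  moves:
    - [0, 0, 0.9, 0]
    - [0, 0, 0.9, 0]
    - [0, 0, 0.9, 0]
    - [0, 0, 0.9, 0]
    - [0, 0, 0.9, 0]
    - [0, 0, 0.9, 0]
    - [0, 0, 0.9, 0]
    - [0, 0, 0, 0]

```text
time: 25.2
position: [0.6053, -0.1543, 0.1673]
eef_rot: [-2.483, 1.921, 0.003]
ft_force: [1.5, 9.3, -5.0]
gripper_width: 0.0589
```

```bash
python3 -c "
from chk import *
chk('pics/s19.png')"
```

```text
t 25.2 pos [ 0.6053 -0.1543  0.1673] phi -75.44 tilt 0.18 f [ 1.48  9.31 -5.02] m [ 1.84 -0.11  0.28] w 0.0589 q [ 0.33  0.49 -0.17  1.54  0.08  1.12 -2.75]
tcp clamp -8.2 0.6
board back x med -48.0 1054
```

View pics/s19.png

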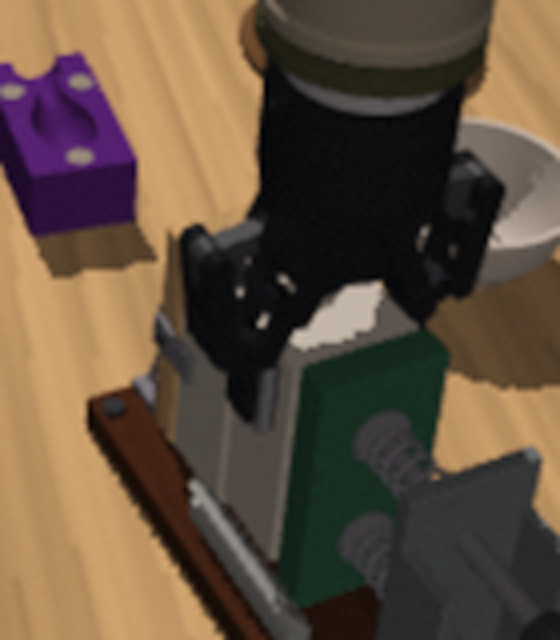

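Emit:
jog_arm:
  moves:
    - [0, 0, 0.5, 0]
    - [0, 0, 0.5, 0]
    - [0, 0, 0.4, 0]
    - [0, 0, 0, 0]

```text
time: 25.75
position: [0.6059, -0.1546, 0.1542]
eef_rot: [-2.483, 1.92, 0.0]
ft_force: [0.4, 8.7, -2.1]
gripper_width: 0.0595
```

Emit:
jog_arm:
  moves:
    - [0, 0, 0.1, 0]
    - [0, 0, 0, 0]

```text
time: 26.0
position: [0.6059, -0.1547, 0.1536]
eef_rot: [-2.483, 1.921, 0.0]
ft_force: [-1.1, 9.8, 1.3]
gripper_width: 0.0593
```

Emit:
jog_arm:
  moves:
    - [0, 0, 0.1, 0]
    - [-0.3, 0, 0, 0]
    - [-0.2, 0, 0, 0]
    - [0, 0, 0, 0]

```text
time: 26.5
position: [0.6046, -0.15, 0.1527]
eef_rot: [-2.482, 1.921, -0.0]
ft_force: [-0.7, 7.9, 1.5]
gripper_width: 0.059
```

```bash
python3 -c "
from chk import *
chk('pics/s20.png')"
```

```text
t 26.5 pos [ 0.6046 -0.15    0.1527] phi -75.47 tilt 0.16 f [-0.7   7.89  1.48] m [1.63 0.01 0.17] w 0.059 q [ 0.32  0.5  -0.17  1.56  0.09  1.09 -2.76]
tcp clamp -3.8 0.2
board back x med -43.8 1061
```

View pics/s20.png

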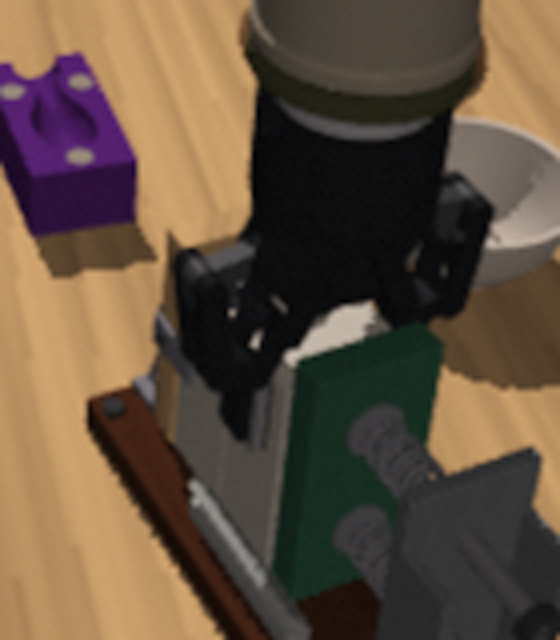

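Emit:
jog_arm:
  moves:
    - [-0.2, 0, 0, 0]
    - [-0.2, 0, 0, 0]
    - [0, 0, 0, 0]

```text
time: 26.92
position: [0.6037, -0.1464, 0.1527]
eef_rot: [-2.482, 1.921, -0.001]
ft_force: [-1.0, 6.9, 0.4]
gripper_width: 0.0592
```

```bash
python3 -c "
from chk import *
chk('pics/s21.png')"
```

```text
t 26.93 pos [ 0.6037 -0.1464  0.1527] phi -75.48 tilt 0.15 f [-1.05  6.88  0.44] m [ 1.46 -0.14  0.24] w 0.0592 q [ 0.31  0.49 -0.17  1.57  0.09  1.09 -2.77]
tcp clamp -0.1 0.2
board back x med -40.1 1066
```

Emit:
jog_arm:
  moves:
    - [-0.1, 0, 0, 0]
    - [0, 0, 0, 0]

```text
time: 27.22
position: [0.6035, -0.1456, 0.1527]
eef_rot: [-2.482, 1.921, -0.001]
ft_force: [0.7, 7.4, -0.2]
gripper_width: 0.0594
```

```bash
python3 -c "
from chk import *
chk('pics/s21.png')"
```

```text
t 27.23 pos [ 0.6035 -0.1456  0.1527] phi -75.49 tilt 0.16 f [ 0.71  7.39 -0.2 ] m [ 1.44 -0.13  0.2 ] w 0.0594 q [ 0.31  0.49 -0.17  1.57  0.09  1.09 -2.77]
tcp clamp 0.7 0.2
board back x med -39.3 1069
```

View pics/s21.png

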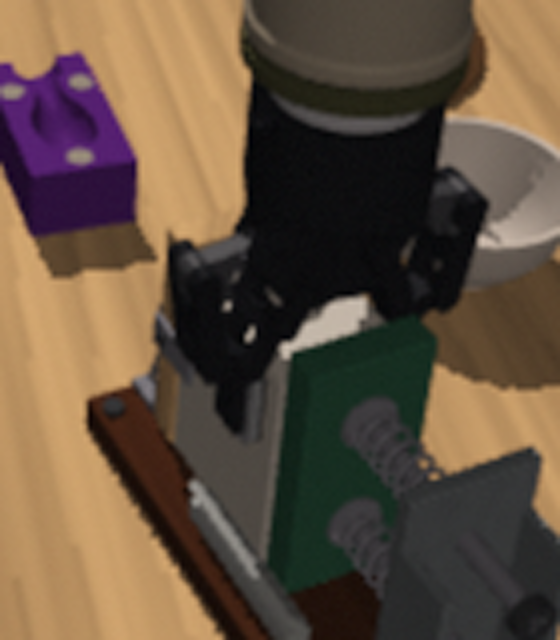

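Emit:
jog_arm:
  moves:
    - [-0.1, 0, 0, 0]
    - [0, 0, 0, 0]

```text
time: 27.52
position: [0.6034, -0.1452, 0.1527]
eef_rot: [-2.482, 1.922, -0.002]
ft_force: [1.7, 5.3, -0.4]
gripper_width: 0.0594
```

```bash
python3 -c "
from chk import *
chk('pics/s22.png')"
```

```text
t 27.52 pos [ 0.6034 -0.1452  0.1527] phi -75.52 tilt 0.16 f [ 1.74  5.31 -0.4 ] m [ 1.14 -0.33  0.33] w 0.0594 q [ 0.31  0.49 -0.17  1.57  0.09  1.09 -2.77]
tcp clamp 1.1 0.2
board back x med -38.9 1075
```

Emit:
jog_arm:
  moves:
    - [0, 0, 0, 0]
    - [0, 0, 0, 0]
    - [0, 0, 0, 0]
    - [0, 0, 0, 0]
  gripper: 6.4

```text
time: 28.08
position: [0.6022, -0.1469, 0.152]
eef_rot: [2.481, -1.927, 0.001]
ft_force: [0.2, 0.7, -0.4]
gripper_width: 0.064
```

```bash
python3 -c "
from chk import *
chk('pics/s23.png')"
```

```text
t 28.07 pos [ 0.6022 -0.1469  0.152 ] phi -75.66 tilt 0.02 f [ 0.21  0.74 -0.43] m [0.03 0.01 0.03] w 0.064 q [ 0.31  0.49 -0.17  1.57  0.09  1.09 -2.77]
tcp clamp -0.2 1.8
board back x med -38.8 1069
```

View pics/s23.png

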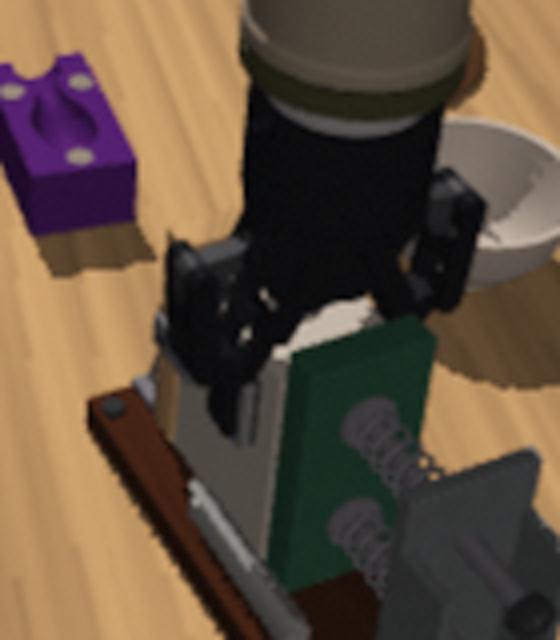

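Emit:
jog_arm:
  moves:
    - [0, -0.15, 0, 0]
    - [0, 0, 0, 0]
    - [0, 0, -0.5, 0]
    - [0, 0, -2, 0]
    - [0, 0, -3, 0]
    - [0, 0, -4, 0]
    - [0, 0, -4, 0]
    - [0, 0, -2, 0]
  gripper: 8.0

```text
time: 29.12
position: [0.6042, -0.1461, 0.3103]
eef_rot: [-2.48, 1.925, -0.006]
ft_force: [-0.9, 0.2, -0.9]
gripper_width: 0.0801
```

Emit:
jog_arm:
  moves:
    - [-4, 0, -2, 0]
    - [-5, 0, -2, 0]
    - [-5, 0, 0, 0]
    - [-5, 0, 0, 0]
    - [-4, 0, 0, 0]
    - [0, 0, 0, 0]

```text
time: 29.88
position: [0.5543, 0.0528, 0.3454]
eef_rot: [2.487, -1.912, -0.001]
ft_force: [-0.3, -0.5, 1.3]
gripper_width: 0.08
```

```bash
cat > fin.py <<'E'
from chk import *
state()
ims={}
for n in('side','top'):
    im,d=imaging.camera(n);ims[n]=im;cv2.imwrite(f'pics/{n}_f.png',im);np.save(f'pics/{n}_f.npy',d);np.save(f'pics/{n}_fc.npy',im)
crop(ims['side'],300,230,440,380,4,'pics/sf.png');crop(ims['top'],360,170,540,270,4,'pics/tf.png')
a=np.radians(14.6);X=np.array([-np.sin(a),np.cos(a),0]);Y=np.array([-np.cos(a),-np.sin(a),0])
W=cloud('side',np.load('pics/side_f.npy'));hsv=cv2.cvtColor(ims['side'],cv2.COLOR_BGR2HSV)
U=np.stack([(W@X+.2937)*1000,(W@Y+.5475)*1000,W[...,2]*1000],-1)
g=np.all((U>[-60,-36,20])&(U<[5,36,138]),-1)&(hsv[...,0]>60)&(hsv[...,0]<95)&(hsv[...,1]>90)
print('board back',np.median(U[g][:,0]))
L=(hsv[...,1]<60)&(hsv[...,2]>60)
for nm,x0,x1 in(('loose',-20,18),('fixed',24,60)):
    for y0,y1,z0,z1,k in((24,36,60,120,1),(-28,28,122,136,2)):
        m=L&np.all((U>[x0,y0,z0])&(U<[x1,y1,z1]),-1);q=U[m];print(nm,'+Y side' if k==1 else 'top z',np.median(q[:,k]).round(1) if len(q) else None,len(q), np.percentile(q[:,0],[2,98]).round(1) if len(q) else '')
D=[cv2.absdiff(np.load(f'pics/{n}0c.npy'),ims[n]) for n in('side','top')]
for nm,(a0,a1,b0,b1) in dict(vase=(.72,.84,-.14,-.05),bowl=(.68,.86,-.04,.12),mug=(.33,.48,-.2,-.04)).items():
    for n in('side','top'):
        o=[]
        for dd in('0','_f'):
            W=cloud(n,np.load(f'pics/{n}{dd}.npy'));mm=np.all((W>[a0,b0,.02])&(W<[a1,b1,.1]),-1);o.append((W[mm][:,:2].mean(0).round(4),mm.sum()))
        print(nm,n,o)
E
python3 fin.py
```

```text
t 29.88 pos [0.5543 0.0528 0.3454] phi -75.1 tilt 0.29 f [-0.3  -0.46  1.34] m [-0.05 -0.03  0.  ] w 0.08 q [-0.28  0.22  0.15  1.49 -0.03  1.43 -3.01]
board back -38.808042932143735
loose +Y side 30.1 325 [-19.4  17.1]
loose top z 128.4 272 [-14.2  16.8]
fixed +Y side 28.1 269 [24.9 58.4]
fixed top z 127.6 423 [24.8 59.3]
vase side [(array([ 0.7729, -0.104 ]), np.int64(372)), (array([ 0.7729, -0.104 ]), np.int64(372))]
vase top [(array([ 0.7711, -0.0923]), np.int64(246)), (array([nan, nan]), np.int64(0))]
bowl side [(array([0.7552, 0.0448]), np.int64(1427)), (array([0.7553, 0.0447]), np.int64(1427))]
bowl top [(array([0.7637, 0.038 ]), np.int64(1406)), (array([nan, nan]), np.int64(0))]
mug side [(array([ 0.3752, -0.1249]), np.int64(2297)), (array([ 0.3753, -0.1247]), np.int64(2294))]
mug top [(array([ 0.3787, -0.1147]), np.int64(893)), (array([nan, nan]), np.int64(0))]fin.py:21: RuntimeWarning: Mean of empty slice.
  W=cloud(n,np.load(f'pics/{n}{dd}.npy'));mm=np.all((W>[a0,b0,.02])&(W<[a1,b1,.1]),-1);o.append((W[mm][:,:2].mean(0).round(4),mm.sum()))
  ret = um.true_divide(
```

View pics/sf.png

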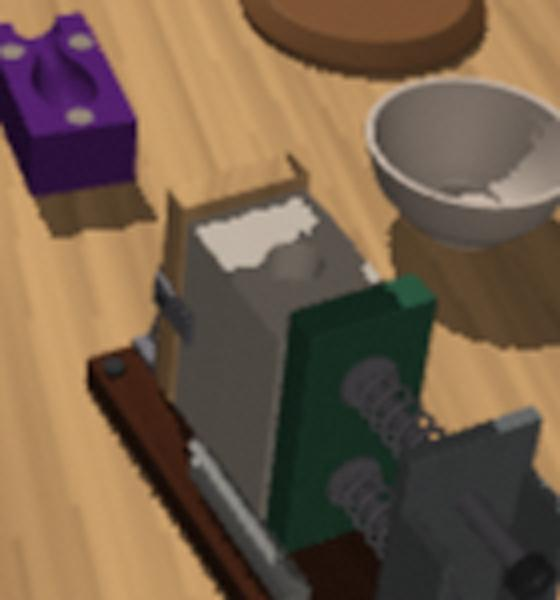

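View pics/tf.png

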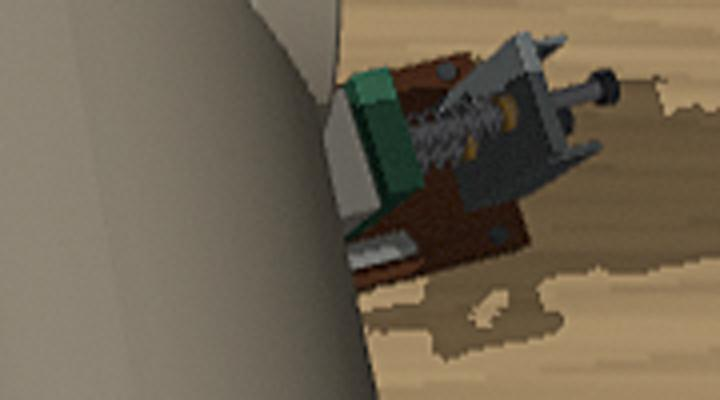

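Emit:
jog_arm:
  moves:
    - [0, 0, 0, -5]
    - [-2, 0, 0, -10]
    - [-4, 0, 0, -10]
    - [-4, 0, 0, -10]
    - [-4, 0, 0, -10]
    - [-4, 0, 0, -10]
    - [0, 0, 0, 0]

```text
time: 30.85
position: [0.4375, 0.1787, 0.3456]
eef_rot: [3.088, -0.557, -0.004]
ft_force: [1.1, -1.1, -0.4]
gripper_width: 0.0801
```

```bash
python3 fin.py 2>/dev/null
```

```text
t 30.85 pos [0.4375 0.1787 0.3456] phi -20.46 tilt 0.27 f [ 1.06 -1.09 -0.39] m [-0.02 -0.05 -0.05] w 0.0801 q [-0.39  0.04 -0.07  1.69  0.    1.41 -2.39]
board back -38.73078139370889
loose +Y side 30.1 329 [-19.6  17.2]
loose top z 128.5 288 [-13.8  17. ]
fixed +Y side 28.1 260 [24.9 58.6]
fixed top z 127.5 432 [25.4 59.4]
vase side [(array([ 0.7729, -0.104 ]), np.int64(372)), (array([ 0.7728, -0.104 ]), np.int64(372))]
vase top [(array([ 0.7711, -0.0923]), np.int64(246)), (array([ 0.7712, -0.092 ]), np.int64(247))]
bowl side [(array([0.7552, 0.0448]), np.int64(1427)), (array([0.7554, 0.0448]), np.int64(1435))]
bowl top [(array([0.7637, 0.038 ]), np.int64(1406)), (array([0.7637, 0.0378]), np.int64(1396))]
mug side [(array([ 0.3752, -0.1249]), np.int64(2297)), (array([ 0.3752, -0.125 ]), np.int64(2299))]
mug top [(array([ 0.3787, -0.1147]), np.int64(893)), (array([ 0.3787, -0.1146]), np.int64(892))]
```

View pics/tf.png

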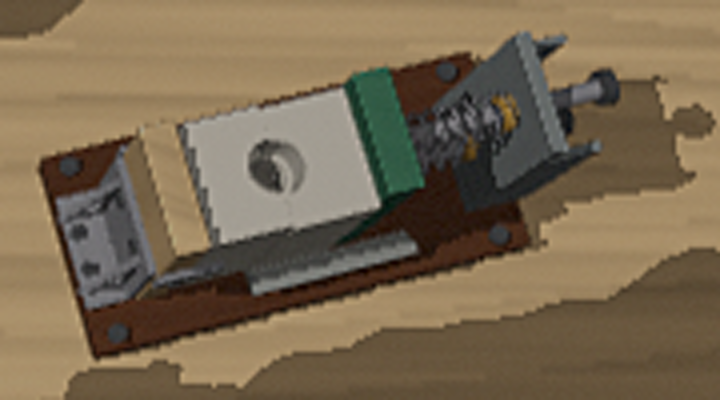

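```bash
python3 -c "
from station import bot
print(bot.hand_in())"
```

```text
the job is handed in; nothing more can be done
None
```

The mould is closed in the clamp and the job is handed in at about 31 s. The loose half stands on the bed with its hollow face against the fixed half, and the sprung board holds it there.

**What I did**
- I gripped the half near its pour end and loosened the grip very slightly so it could pivot. I then raised that end and drew the foot under it until the half stood upright on the bench.
- I regripped it lower and turned it half round. Its foot pressed the green board back about 25 mm, I lowered it to the bed, closed it against the fixed half, let go and backed away.

**Last checks**
- **Fit:** The loose half's top measures 128.5 mm above the bench, the fixed half's 127.5 mm. The top picture shows no gap at the joint and a round pour hole.
- **Board:** It stands about 16 mm pressed back, as it should with the half in place.
- **Bowl, mug and vase:** They moved less than 0.4 mm between the first and last pictures, which is within the measuring noise.

**What disagreed or went less well**
- The side camera put the two halves' flanks about 2 mm apart sideways. The top picture shows them flush, so I put that down to noise at the edges.
- During the first loosening, before the half was upright, it slipped and dropped flat about 16 mm to the bench.
- While the arm was withdrawing, the last joint read -3.01 rad (rounded), right at its range limit. I turned it back straight away.

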